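# Change over the adapters in the burn-in tester

### The job

Change over the burn-in tester: pull its tray right out to the stop, put every tested adapter that is in it into the blue outgoing bin, lying on the bin's floor and not one on another, and lay each fresh adapter from the mat flat in a nest of the tray so that it holds that nest's part-present plunger down. Then push the tray fully home with the plungers still held down, and after that press the green start button fully. Leave the yellow tube where it stands.

Things in the scene. Friction and masses are not known exactly. Their poses are not given: they have to be found in the camera images.
- tray (a joint): sliding tray of the grey burn-in tester, in m: 0 = pulled out to its stop, 0.21 = fully home; the tester has let it out by 60 mm at the start (0.15). It slides out along -x of the tray_handle frame (towards the robot) against about 3 N of friction and stays where it is left
- tray_handle (a point): middle of the bar handle on the tray's blue front panel; moves with the tray; x points into the tester. The bar is 12 mm thick, 110 mm long along y, 66 mm above the table, with 34 mm free between it and the panel (top 86 mm above the table). The grey casing (280 wide, 190 deep, 100 mm high) begins 55 mm behind the bar when the tray is home, 265 mm when it is out
- nest_1 (a point): front left nest (seen from the robot): point on the tray's floor at its centre, 32 mm above the table; moves with the tray, axes as tray_handle. An adapter lies flat in it, its 112 mm along y, either way round. Round-nosed dowels 12 mm high bound it with 2.5 mm play: at x +-31.5, y +-44 mm and one at each end. Nests are 85 mm apart in x, 126 in y; with the tray out the rear ones are 75 mm from the casing
- pin_1 (a joint): part-present plunger in the middle of nest_1, in m: 0 = up (its 8 mm brass head stands 5 mm above the nest's floor), grows as it is pressed, about 0.005 under an adapter that lies flat on the floor, at most 0.006; spring of under 1 N, so an adapter's weight holds it down
- nest_2 (a point): front right nest (seen from the robot): point on the tray's floor at its centre, 32 mm above the table; moves with the tray, axes as tray_handle. An adapter lies flat in it, its 112 mm along y, either way round. Round-nosed dowels 12 mm high bound it with 2.5 mm play: at x +-31.5, y +-44 mm and one at each end. Nests are 85 mm apart in x, 126 in y; with the tray out the rear ones are 75 mm from the casing
- pin_2 (a joint): part-present plunger in the middle of nest_2, in m: 0 = up (its 8 mm brass head stands 5 mm above the nest's floor), grows as it is pressed, about 0.005 under an adapter that lies flat on the floor, at most 0.006; spring of under 1 N, so an adapter's weight holds it down
- nest_3 (a point): rear left nest (seen from the robot): point on the tray's floor at its centre, 32 mm above the table; moves with the tray, axes as tray_handle. An adapter lies flat in it, its 112 mm along y, either way round. Round-nosed dowels 12 mm high bound it with 2.5 mm play: at x +-31.5, y +-44 mm and one at each end. Nests are 85 mm apart in x, 126 in y; with the tray out the rear ones are 75 mm from the casing
- pin_3 (a joint): part-present plunger in the middle of nest_3, in m: 0 = up (its 8 mm brass head stands 5 mm above the nest's floor), grows as it is pressed, about 0.005 under an adapter that lies flat on the floor, at most 0.006; spring of under 1 N, so an adapter's weight holds it down
- nest_4 (a point): rear right nest (seen from the robot): point on the tray's floor at its centre, 32 mm above the table; moves with the tray, axes as tray_handle. An adapter lies flat in it, its 112 mm along y, either way round. Round-nosed dowels 12 mm high bound it with 2.5 mm play: at x +-31.5, y +-44 mm and one at each end. Nests are 85 mm apart in x, 126 in y; with the tray out the rear ones are 75 mm from the casing
- pin_4 (a joint): part-present plunger in the middle of nest_4, in m: 0 = up (its 8 mm brass head stands 5 mm above the nest's floor), grows as it is pressed, about 0.005 under an adapter that lies flat on the floor, at most 0.006; spring of under 1 N, so an adapter's weight holds it down
- start_button (a joint): green start button, in m: 0 = up, 0.006 = fully pressed; it springs back, about 5 N presses it fully
- start_button_top (a point): centre of the top of the green start button (28 mm across), facing up, about 90 mm above the table, on the black control pod (82 x 56 mm, 70 mm high) at the left front corner of the tester; it is not on the tray
- fresh_1_centre (a point): black laptop power adapter without leads, a plain block 50 (its x) x 112 (its y) x 30 mm high (its z), 0.2 to 0.35 kg; this point is its centre, 15 mm above its underside. Grasp it across the 50 mm. Fresh: lies flat on the dark mat left of the tester, still to be tested. May be absent (None)
- fresh_2_centre (a point): black laptop power adapter without leads, a plain block 50 (its x) x 112 (its y) x 30 mm high (its z), 0.2 to 0.35 kg; this point is its centre, 15 mm above its underside. Grasp it across the 50 mm. Fresh: lies flat on the dark mat left of the tester, still to be tested. May be absent (None)
- fresh_3_centre (a point): black laptop power adapter without leads, a plain block 50 (its x) x 112 (its y) x 30 mm high (its z), 0.2 to 0.35 kg; this point is its centre, 15 mm above its underside. Grasp it across the 50 mm. Fresh: lies flat on the dark mat left of the tester, still to be tested. May be absent (None)
- tested_1_centre (a point): black laptop power adapter without leads, a plain block 50 (its x) x 112 (its y) x 30 mm high (its z), 0.2 to 0.35 kg; this point is its centre, 15 mm above its underside. Grasp it across the 50 mm. Already tested: lies in nest_1 of the tray, still partly inside the tester, at the start. May be absent (None)
- tested_2_centre (a point): black laptop power adapter without leads, a plain block 50 (its x) x 112 (its y) x 30 mm high (its z), 0.2 to 0.35 kg; this point is its centre, 15 mm above its underside. Grasp it across the 50 mm. Already tested: lies in nest_2 of the tray, still partly inside the tester, at the start. May be absent (None)
- tested_3_centre (a point): black laptop power adapter without leads, a plain block 50 (its x) x 112 (its y) x 30 mm high (its z), 0.2 to 0.35 kg; this point is its centre, 15 mm above its underside. Grasp it across the 50 mm. Already tested: lies in nest_3 of the tray, still partly inside the tester, at the start. May be absent (None)
- tested_4_centre (a point): black laptop power adapter without leads, a plain block 50 (its x) x 112 (its y) x 30 mm high (its z), 0.2 to 0.35 kg; this point is its centre, 15 mm above its underside. Grasp it across the 50 mm. Already tested: lies in nest_4 of the tray, still partly inside the tester, at the start. May be absent (None)
- outbin_in (a point): centre of the inner floor (4 mm above the table) of the outgoing bin, a fixed low blue open box right of the tester: 260 (its x) x 180 mm (its y) outside, walls 4 mm thick and 32 mm high
- yellow_cup_centre (a point): yellow printed tube standing right of the tester, 60 mm wide, 85 mm high, a bystander; the point is half-way up
There are look-alikes about, which are no part of the job. What is shaped like the part that bears fresh_2_centre but turquoise or white is not meant. Leave any pink look-alike of the part that bears fresh_3_centre alone.

How it is judged:
By the outcome, as a careful person would: the job done as asked, in the order asked, and still so for the second after the job is handed in, with the robot touching nothing.
Of tested_1, tested_2, tested_3, tested_4 only 2 to 2 are there at a start; the rules pass over those that are not, and their reading is None.
Of fresh_1, fresh_2, fresh_3 only 2 to 3 are there at a start; the rules pass over those that are not, and their reading is None.
At some moment in a run one of fresh_1, fresh_2, fresh_3 may be knocked a few centimetres aside while the robot is not near it.
Once in a run the grip may slacken for a moment while it holds something.
It also fails if it takes over 200 s, if anything falls off the work surface, if the arm or the gripper's body presses on something with over 40 N, if the wrist force passes 120 N, or if a joint passes its speed limit or range.

### The arm

A 6-joint arm with a two-finger parallel gripper is mounted at the origin on a cart in front of the work surface, level with it; the furniture and walls round the work are solid. World frame = base frame: x ahead of the robot, y to its left, z up, the work surface at z = 0. Lengths are in mm, angles in rad, forces in N, time in s.
With the tool pointing down it reaches from about 350 to 925 mm from the base axis. Payload 6.4 kg.
Tool frame: the origin (TCP) lies on the centre line of the jaws, within the pads' length; the fingertips stand robot.tip_reach ahead of it and the grasp point (between the pads) lies 3 mm ahead of it (robot.tip_reach is the distance from the TCP to the fingertips, in mm); z points along the fingers, y is the line along which they close (so a half turn about z gives the same grasp; the last joint's range is limited). The gripper opens to 85 mm and grips with 20 to 120 N. Pads are 22 mm wide; open, the fingers measure 114 mm over their backs; the gripper's body (76 mm by 85 mm) begins 54 mm behind the grasp point. The pads swing forward as they close: fully open they stand 13 mm farther back than shut.
Start: joints at [1.136, 0.245, 1.558, -0, 1.339, -0.174], TCP at [167.601, 628.032, 228.99] pointing down, gripper open.
Joint ranges: [-3.13, 3.13], [-1.02, 2.26], [0.13, 2.54], [-0.95, 4.09], [0.21, 2.88], [-2.74, 2.74]. Speed limits (rad/s): [2.57, 2.57, 3.14, 3.14, 3.14, 3.14].

### API

Orientations are given as a unit quaternion [w, x, y, z].
In Python, from bench import robot, imaging, recognise, cut_out, mark_of gives the robot as it stands.
- The arm moves only by the shell command python3 -m jog 'ROWS' [FORCE]. ROWS is JSON, a list of rows, each a list of 3 entries, a list of its own where there are three numbers: the shift along the world's x, y, z in cm, then the turn about the world's z in rad, then the gripper command: -1 is shut, 1 is fully open, values between are in proportion. A call has exactly 8 rows; each row shifts and turns the commanded pose from where the row before left it; what a row does not reach is not made up. A row lasts 1/10 s, in which the tool goes at most 50 mm and 8.59 degrees, less where a joint would pass 70% of its speed; a pose out of reach is approached as far as the arm can. A call with a gripper value outside its range is refused whole. The fingers move at their own pace and stop on an object; FORCE is the grip in N (left out, the last holds). Time passes only in rows, so rows that do not move let the fingers close, or fill a call up. It gives the time, the measured TCP pose, the force, the opening and the grip force at its end, in the units of the state.
- robot.get_state(): the state, without advancing time (a new reading comes with each control period).
- imaging.snapshot(name): name is "scene" or "top"; returns a dict with "img" (420x560x3 uint8, red, green, blue), "depth" (420x560 float32, mm along the optical axis (not along the pixel's ray), 0 where there is no reading), "mtx" (3x3 intrinsics, pixels), "dist_coeffs" ([k1, k2, p1, p2, k3] as OpenCV has them; the pictures are not rectified), "camera_from_world" (4x4, takes a point from world to camera coordinates). Camera axes: x right, y up, looking along -z (the intrinsics and any distortion apply to the point x, -y, -z); pixel columns grow to the right and rows downward; lengths in mm; the calibration is good to about 2 mm. A picture is of the moment at which its call begins.
- robot.finish_job(): hands the job in; it is judged then, once.
Trained networks look in the newest picture that a camera, given by its name, has taken for a name from the list of things; names that differ only in an ending like _2 or _b are one class to them, and where a whole thing is asked for, a point or a joint stands for the part that bears it (a point fixed in the world has none). Each returns a list of dicts, best first, with "p" (0 to 1); they miss things now and then, are a little off and sometimes report something else, mostly with a low value. They report only what shows in the picture. A call takes as long as a camera call. They do not tell look-alikes from the thing itself.
- recognise(query, camera): "bbox" ([centre column, centre row, width, height] in pixels, round what is visible of it).
- cut_out(query, camera): "region" (420x560 bool, what is visible of it) and "bbox" ([centre column, centre row, width, height] in pixels, round what is visible of it).
- mark_of(query, camera): "location" ([row, column] in pixels: a listed point, or the origin of a listed thing).
The state is a dict: "clock": time; "qpos": joint angles; "joint_vel": joint speeds; "effort": joint torques, N m; "ee_pos": TCP position; "tcp_rot": TCP orientation; "ft_force": force on the tool from outside, world axes, zero at the start; "wrist_torque": the same for the moment, N m; "gripper_width": finger opening in mm; "grasp_force": force on a finger pad.
Only numpy, scipy, OpenCV 4.12 (cv2) and the standard library are available. Lean on these libraries where they do the work, as an engineer would, in place of code of your own. Each camera call takes 0.05 s, during which the arm holds its last target. There are 200 camera calls.

## Working session

There is one attempt and no reset: what is moved stays moved. The work goes in short steps, Python scripts to look and compute and a shell command to move; the robot and the scene stay as the last step left them, time stands still between calls to the robot, and variables do not carry over. Pictures are saved under pics/ and viewed, at most 14 in all, crops included, and the job is handed in when it is done.

```bash
ls; mkdir -p pics; cat > h.py <<'E'
import numpy as np, cv2
from bench import robot, imaging, recognise, cut_out, mark_of
def snap(c): return imaging.snapshot(c)
def save(s,n,crop=None,k=1):
    im=s["img"][...,::-1]
    if crop: im=im[crop[1]:crop[3],crop[0]:crop[2]]
    cv2.imwrite("pics/"+n,cv2.resize(im,None,fx=k,fy=k,interpolation=cv2.INTER_CUBIC) if k!=1 else im)
def ray(s,uv):
    uv=np.array(uv,float).reshape(-1,1,2)
    n=cv2.undistortPoints(uv,np.array(s["mtx"]),np.array(s["dist_coeffs"]))[:,0]
    T=np.linalg.inv(s["camera_from_world"])
    d=np.c_[n[:,0],-n[:,1],-np.ones(len(n))]@T[:3,:3].T
    return T[:3,3],d
def at_z(s,uv,z):
    o,d=ray(s,uv); return o+d*((z-o[2])/d[:,2])[:,None]
def cloud(s):
    H,W=s["depth"].shape; u,v=np.meshgrid(np.arange(W),np.arange(H))
    o,d=ray(s,np.c_[u.ravel(),v.ravel()]); P=o+d*s["depth"].ravel()[:,None]
    P[s["depth"].ravel()==0]=np.nan
    return P.reshape(H,W,3)
def proj(s,P):
    T=s["camera_from_world"]; c=np.atleast_2d(P)@T[:3,:3].T+T[:3,3]
    c=c*[1,-1,-1]
    return cv2.projectPoints(c,np.zeros(3),np.zeros(3),np.array(s["mtx"]),np.array(s["dist_coeffs"]))[0][:,0]
E
python3 - <<'E'
from h import *
for c in("scene","top"):
    s=snap(c); save(s,c+"0.png"); print(c,np.linalg.inv(s["camera_from_world"])[:3,3],s["mtx"][0][0],np.array(s["dist_coeffs"]))
    for q in("fresh_1_centre","tested_1_centre","tray_handle","start_button_top","outbin_in","yellow_cup_centre","nest_1"):
        for m in mark_of(q,c): print(q,np.round(m["location"]),round(m["p"],2))
print(robot.tip_reach)
E
```

```text
pics
scene [ -16.85507973 1283.72706139 1022.03231178] 423.67244268365346 [-0.13116278  0.          0.          0.          0.        ]
tested_1_centre [200. 278.] 0.52
tested_1_centre [172. 349.] 0.21
tray_handle [198. 310.] 0.72
start_button_top [204. 266.] 0.39
start_button_top [190. 290.] 0.19
outbin_in [172. 352.] 0.85
yellow_cup_centre [168. 300.] 0.56
nest_1 [203. 258.] 0.97
nest_1 [206. 276.] 0.9
nest_1 [193. 294.] 0.85
nest_1 [182. 274.] 0.62
top [ 338.48483396  148.59491312 1633.28028973] 463.9579533194246 [0.02944051 0.         0.         0.         0.        ]
tested_1_centre [196. 324.] 0.61
tray_handle [227. 344.] 0.67
start_button_top [194. 293.] 0.36
outbin_in [244. 451.] 0.94
yellow_cup_centre [180. 418.] 0.56
nest_1 [195. 323.] 0.89
nest_1 [197. 358.] 0.58
nest_1 [198. 292.] 0.21
22.0
```

View pics/top0.png

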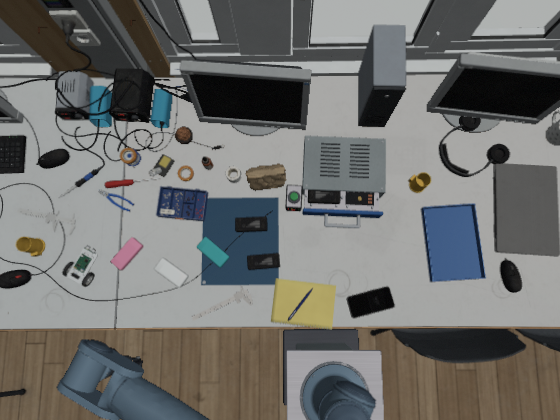

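View pics/scene0.png

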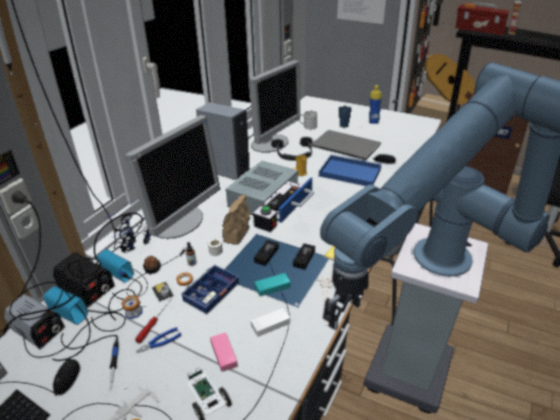

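The top view shows two black adapters on the mat, at (251,224) and (263,261), and these are the fresh ones. Look-alikes are turquoise (212,250), white (172,272), pink (127,253), plus a phone at (371,302). The tester's handle is at (343,225), the tray adapters at (324,196) and (360,198), the button at (293,195), the bin at (453,243) and the tube at (420,182).

```bash
cat >> h.py <<'E'
def blocks(s,box,ztop,thr=60,amin=250):
    x0,y0,x1,y1=box; g=s["img"].max(2); m=np.zeros(g.shape,np.uint8); m[y0:y1,x0:x1]=(g[y0:y1,x0:x1]<thr)
    return m
def rect(s,mask,z):
    "best rect of a mask's outline put on plane z -> centre, long-axis angle, size"
    cs,_=cv2.findContours(mask.astype(np.uint8),cv2.RETR_EXTERNAL,cv2.CHAIN_APPROX_NONE)
    c=max(cs,key=cv2.contourArea)[:,0]
    P=at_z(s,c,z)[:,:2].astype(np.float32)
    (cx,cy),(w,h),a=cv2.minAreaRect(P); a=np.radians(a)
    if h>w: a+=np.pi/2; w,h=h,w
    return np.round([cx,cy,w,h],1),round((a+np.pi/2)%np.pi-np.pi/2,3)
E
python3 - <<'E'
from h import *
s=snap("top"); C=cloud(s)
save(s,"crop1.png",(190,125,400,320),3.8)
def at(u,v): return np.round(np.nanmedian(C[v-1:v+2,u-1:u+2].reshape(-1,3),0))
for n,p in dict(f1=(251,224),f2=(263,261),tq=(212,250),h=(343,222),btn=(293,194),t1=(324,196),t2=(360,198),mat=(225,215),floor=(345,200),cup=(420,182),bin=(453,243),casing=(343,160)).items(): print(n,at(*p))
for q in("fresh_1","tested_1"):
    for r in cut_out(q,"top"): print(q,np.round(r["bbox"]),round(r["p"],2),rect(s,r["region"],30))
# handle bar and panel: points by height
box=C[205:232,295:390].reshape(-1,3); 
E
```

```text
f1 [577. 278.  29.]
f2 [448. 236.  32.]
tq [487. 412.  31.]
h [586. -47.  -0.]
btn [669. 131.  92.]
t1 [667.  24.  65.]
t2 [ 665. -104.   35.]
mat [614. 374.   0.]
floor [659. -52.  32.]
cup [ 728. -326.    4.]
bin [ 508. -427.    6.]
casing [785. -40. 101.]Traceback (most recent call last):
  File "<stdin>", line 7, in <module>
ValueError: it knows: fresh_1_centre, fresh_2_centre, fresh_3_centre, nest, outbin_in, pin, start_button, start_button_top, tested_1_centre, tested_2_centre, tested_3_centre, tested_4_centre, tray, tray_handle, y
```

View pics/crop1.png

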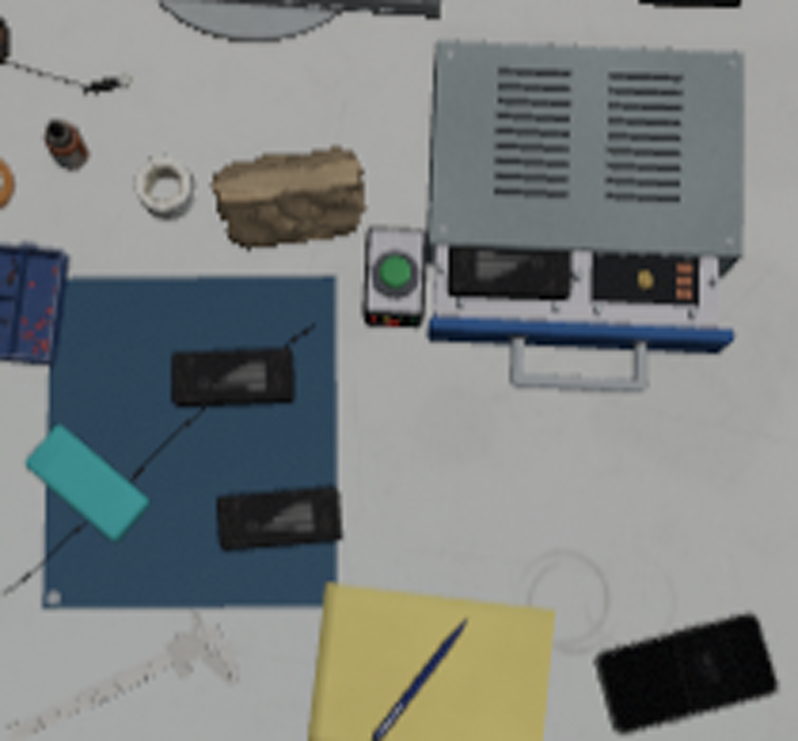

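The close crop shows two fresh adapters on the mat at crop (233,377) and (279,518). Nest_1 is occupied at (510,272) and nest_2 is empty, with its plunger at (645,278). The handle bar runs from (515,383) to (645,387).

```bash
python3 - <<'E'
from h import *
s=snap("top")
f=lambda p:(190+p[0]/3.8-.4,125+p[1]/3.8-.4)
for n,p,z in (("barL",(515,382),66),("barR",(645,386),66),("panL",(430,325),86),("panR",(733,335),86),("caseL",(438,243),100),("caseR",(740,257),100),("casebL",(438,42),100),("btn",(396,270),90),("pin2",(645,278),37),("t1",(510,272),62)):
    print(n,np.round(at_z(s,[f(p)],z)[0]))
for q in("fresh_1_centre","tested_1_centre"):
    for r in cut_out(q,"top"): print(q,np.round(r["bbox"]),round(r["p"],2),rect(s,r["region"],30))
g=s["img"].max(2); print(g[224,230:275], g[250:275,255])
for b in((225,208,278,240),(240,246,285,275)):
    m=blocks(s,b,30,55); print(rect(s,m,30))
T=robot.get_state(); print(T["ee_pos"],T["tcp_rot"],T["gripper_width"])
E
```

```text
barL [566.  22.  66.]
barR [561. -94.  66.]
panL [615.  99.  86.]
panR [ 603. -170.   86.]
caseL [686.  91. 100.]
caseR [ 671. -176.  100.]
casebL [873.  88. 100.]
btn [664. 128.  90.]
pin2 [ 666. -102.   37.]
t1 [667.  24.  62.]
tested_1_centre [324. 197.  33.  15.] 0.73 (array([673.3,  22. , 113.2,  48.7]), np.float64(1.516))
[87 87 87 88 84 34 26 31 28 29 30 27 30 35 35 27 29 31 41 54 71 74 76 75
 76 75 75 76 76 65 32 28 34 33 29 26 28 56 87 88 88 88 88 88 88] [89 89 89 89 70 40 26 27 27 28 29 31 37 42 40 30 27 27 24 55 82 90 89 90
 90]
(array([576.1, 279.6, 110. ,  52.4]), np.float64(-1.525))
(array([447.4, 236.8, 109.9,  49.2]), np.float64(-1.491))
[167.6138453  628.03028094 229.0152907 ] [-3.06229103e-06  1.30061747e-01  9.91505896e-01  4.32485845e-06] 85.54878371761123
```

```bash

python3 -m jog '[[[1.65,-2.767,0],-0.0565,1],[[1.65,-2.767,0],-0.0565,1],[[1.65,-2.767,0],-0.0565,1],[[1.65,-2.767,0],-0.0565,1],[[1.65,-2.767,0],-0.0565,1],[[1.65,-2.767,0],-0.0565,1],[[1.65,-2.767,0],-0.0565,1],[[1.65,-2.767,0],-0.0565,1]]' 60
python3 -m jog '[[[1.65,-2.767,0],-0.0565,1],[[1.65,-2.767,0],-0.0565,1],[[1.65,-2.767,0],-0.0565,1],[[1.65,-2.767,0],-0.0565,1],[[1.65,-2.767,0],-0.0565,1],[[1.65,-2.767,0],-0.0565,1],[[1.65,-2.767,0],-0.0565,1],[[1.65,-2.767,0],-0.0565,1]]'
python3 -m jog '[[[1.65,-2.767,0],-0.0565,-0.3],[[1.65,-2.767,0],-0.0565,-0.3],[[1.65,-2.767,0],-0.0565,-0.3],[[1.65,-2.767,0],-0.0565,-0.3],[[1.65,-2.767,0],-0.0565,-0.3],[[1.65,-2.767,0],-0.0565,-0.3],[[1.65,-2.767,0],-0.0565,-0.3],[[1.65,-2.767,0],-0.0565,-0.3]]'
```

```text
clock: 1.8
ee_pos: [300.1, 405.6, 229.2]
tcp_rot: [0.0, 0.35, 0.937, 0.0]
ft_force: [0.1, -0.0, 0.5]
gripper_width: 85.7
grasp_force: 0.0
clock: 2.6
ee_pos: [432.2, 184.1, 229.2]
tcp_rot: [0.0, 0.551, 0.834, 0.0]
ft_force: [1.4, -0.3, -0.1]
gripper_width: 85.6
grasp_force: 0.0
clock: 3.4
ee_pos: [564.2, -37.3, 229.1]
tcp_rot: [0.0, 0.724, 0.69, 0.0]
ft_force: [-0.3, 0.4, -0.2]
gripper_width: 30.0
grasp_force: 0.0
```

```bash

python3 -m jog '[[[0,0,-3],0,-0.3],[[0,0,-3],0,-0.3],[[0,0,-3],0,-0.3],[[0,0,-2],0,-0.3],[[0,0,-2],0,-0.3],[[0,0,-1],0,-0.3],[[0,0,-1],0,-0.3],[[0,0,-1],0,-0.3]]' 40
python3 -m jog '[[[0,0,0],0,-1],[[0,0,0],0,-1],[[0,0,0],0,-1],[[0,0,0],0,-1],[[0,0,0],0,-1],[[0,0,0],0,-1],[[0,0,0],0,-1],[[0,0,0],0,-1]]'
```

```text
clock: 4.2
ee_pos: [564.3, -36.2, 69.2]
tcp_rot: [0.001, 0.723, 0.691, 0.0]
ft_force: [1.1, -0.6, 0.4]
gripper_width: 29.9
grasp_force: 0.0
clock: 5.0
ee_pos: [564.1, -36.2, 69.6]
tcp_rot: [0.0, 0.723, 0.691, 0.0]
ft_force: [-1.3, -0.4, 5.8]
gripper_width: -0.0
grasp_force: 2.5
```

```bash
python3 - <<'E'
from h import *
s=snap("scene"); save(s,"s1.png",(220,130,400,260),4.4)
s=snap("top"); save(s,"t1.png",(290,130,410,240),5)
for q in("tray_handle",):
    for m in mark_of(q,"top"): print(m)
E
```

```text
(no output)
```

View pics/s1.png

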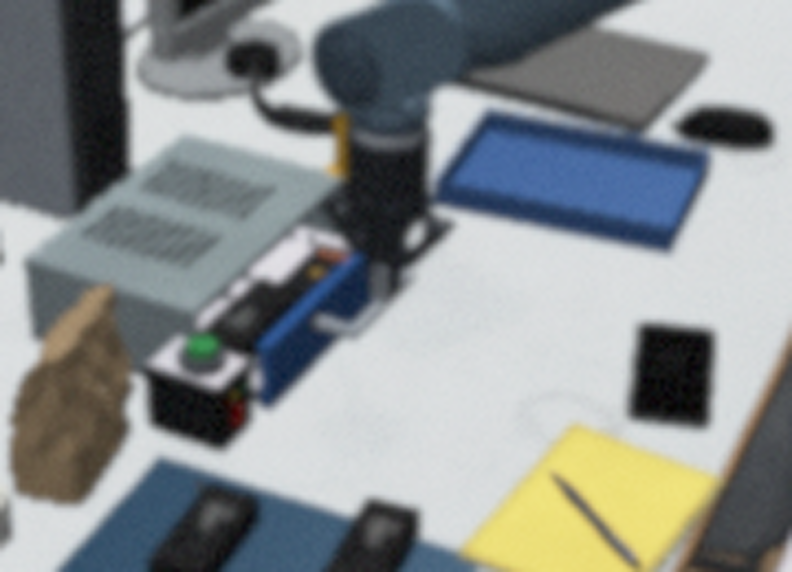

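```bash
python3 - <<'E'
from h import *
s=snap("scene"); 
for P in ((566,22,66),(561,-94,66),(563.5,-36,66),(564,-36,48),(564,-36,70)): 
    p=proj(s,P)[0]; print(P,np.round((p-[220,130])*4.4))
E
```

```text
(566, 22, 66) [355. 331.]
(561, -94, 66) [412. 270.]
(563.5, -36, 66) [384. 300.]
(564, -36, 48) [383. 316.]
(564, -36, 70) [384. 296.]
```

View pics/t1.png

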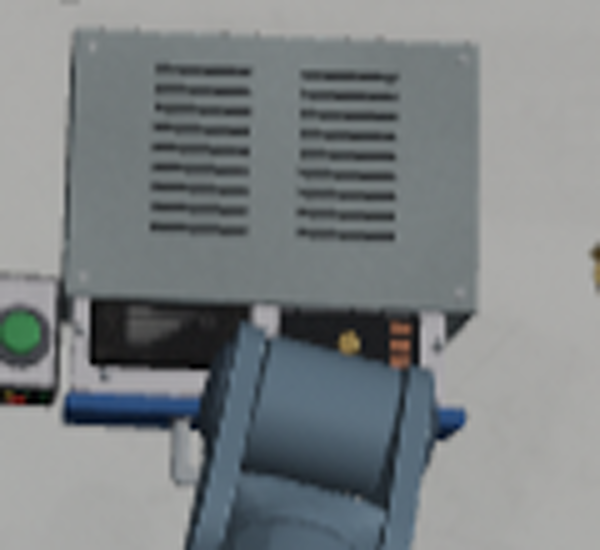

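```bash
python3 - <<'E'
from h import *
s=snap("top"); C=cloud(s)
print(np.round(C[214:230,327,2]),np.round(C[214:230,327,0])); print(np.round(C[225,322:334,2]))
s=snap("scene"); C=cloud(s)
q=lambda x,y:(220+x/4.4,130+y/4.4)
for p in ((340,325),(355,330),(365,322),(375,310),(382,290),(380,275),(378,265),(400,280)):
    u,v=map(round,q(*p)); print(p,np.round(C[v,u]))
E
python3 -m jog '[[[0,0,2],0,-1],[[0,0,0],0,-1],[[0,0,0],0,-1],[[0,0,0],0,-1],[[0,0,0],0,-1],[[0,0,0],0,-1],[[0,0,0],0,-1],[[0,0,0],0,-1]]'
```

```text
[68. 70. 72. 78. 69. 71. 64. 75. 70. 76. 75. 72. 68. -8. -1. -5.] [604. 600. 596. 592. 590. 586. 584. 578. 576. 571. 568. 565. 562. 570.
 565. 562.]
[ -5.  -0.  69.  68.  75.  72.  73.  68. 356. 408. 407. 411.]
(340, 325) [580.  28.  71.]
(355, 330) [563.  26.  71.]
(365, 322) [562.   9.  71.]
(375, 310) [561.  -7.  75.]
(382, 290) [561. -27.  83.]
(380, 275) [563. -21. 105.]
(378, 265) [566. -27. 110.]
(400, 280) [549. -40.  88.]
clock: 6.1
ee_pos: [563.5, -36.0, 88.8]
tcp_rot: [-0.0, 0.723, 0.691, -0.0]
ft_force: [0.1, 0.2, -0.5]
gripper_width: 0.0
grasp_force: 0.0
```

```bash
python3 -m jog '[[[0,0,3],0,-1],[[0,0,3],0,-1],[[0,0,0],0,-0.3],[[0,0,0],0,-0.3],[[0,0,0],0,-0.3],[[0,0,0],0,-0.3],[[0,0,0],0,-0.3],[[0,0,0],0,-0.3]]'
python3 - <<'E'
from h import *
s=snap("scene"); save(s,"s2.png",(250,110,370,220),5.4)
p=proj(s,np.array([(564,-36,127),(564,-36,148),(564,-36,66)])); print(np.round((p-[250,110])*5.4))
E
```

```text
clock: 6.9
ee_pos: [563.2, -35.9, 148.3]
tcp_rot: [-0.001, 0.723, 0.691, -0.0]
ft_force: [-0.6, 0.6, 0.6]
gripper_width: 29.7
grasp_force: 0.0
[[311. 407.]
 [311. 383.]
 [309. 476.]]
```

View pics/s2.png

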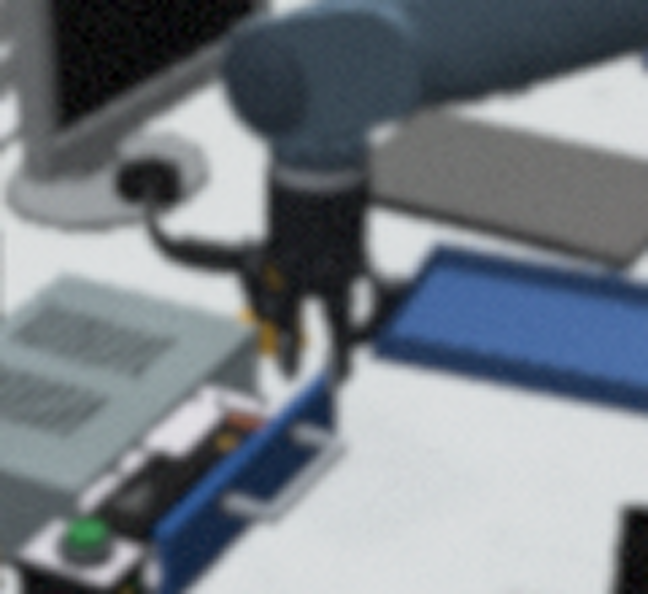

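The view shows the fingertips at crop (317,378), about 20 mm higher than I expected. They closed above the bar (tip of bar at (330,445)), so I'll go lower.

```bash
python3 -m jog '[[[0,0,-2],0,-0.3],[[0,0,-2],0,-0.3],[[0,0,-2],0,-0.3],[[0,0,-1],0,-0.3],[[0,0,-1],0,-0.3],[[0,0,-1],0,-0.3],[[0,0,-0.5],0,-0.3],[[0,0,-0.3],0,-0.3]]' 40
python3 -m jog '[[[0.2,0,0],0,-1],[[0,0,0],0,-1],[[0,0,0],0,-1],[[0,0,0],0,-1],[[0,0,0],0,-1],[[0,0,0],0,-1],[[0,0,0],0,-1],[[0,0,0],0,-1]]'
```

```text
clock: 7.75
ee_pos: [563.7, -36.1, 50.8]
tcp_rot: [-0.0, 0.723, 0.691, -0.0]
ft_force: [0.5, 0.7, -0.6]
gripper_width: 29.5
grasp_force: 0.0
clock: 8.55
ee_pos: [565.9, -36.1, 51.2]
tcp_rot: [0.0, 0.723, 0.691, 0.0]
ft_force: [0.7, 0.9, -0.8]
gripper_width: 10.6
grasp_force: 39.0
```

```bash
python3 -m jog '[[[-0.5,0.024,0],0,-1],[[-1,0.047,0],0,-1],[[-1.2,0.056,0],0,-1],[[-1.2,0.056,0],0,-1],[[-1.2,0.056,0],0,-1],[[-1.2,0.056,0],0,-1],[[-1.2,0.056,0],0,-1],[[-1,0.047,0],0,-1]]'
python3 -m jog '[[[-1,0.047,0],0,-1],[[-1,0.047,0],0,-1],[[-1,0.047,0],0,-1],[[-1,0.047,0],0,-1],[[-1,0.047,0],0,-1],[[-0.7,0.035,0],0,-1],[[-0.4,0.02,0],0,-1],[[0,0,0],0,-1]]'
```

```text
clock: 9.35
ee_pos: [479.9, -31.6, 51.2]
tcp_rot: [-0.0, 0.723, 0.691, 0.0]
ft_force: [3.5, 5.2, -0.7]
gripper_width: 10.4
grasp_force: 40.2
clock: 10.15
ee_pos: [418.4, -28.4, 51.2]
tcp_rot: [-0.001, 0.723, 0.691, -0.0]
ft_force: [-1.0, 5.2, 4.2]
gripper_width: 10.3
grasp_force: 40.6
```

```bash
python3 -m jog '[[[-0.3,0.015,0],0,-1],[[-0.2,0.01,0],0,-1],[[0,0,0],0,-1],[[0,0,0],0,-1],[[0,0,0],0,-1],[[0,0,0],0,-1],[[0,0,0],0,-1],[[0,0,0],0,-1]]'
```

```text
clock: 10.95
ee_pos: [415.7, -28.3, 51.3]
tcp_rot: [0.001, 0.724, 0.69, 0.002]
ft_force: [9.6, 6.7, -6.6]
gripper_width: 10.3
grasp_force: 39.7
```

```bash
python3 -m jog '[[[0,0,0],0,-0.3],[[0,0,0],0,-0.3],[[0,0,0],0,-0.3],[[0,0,2],0,-0.3],[[0,0,4],0,-0.3],[[0,0,4],0,-0.3],[[0,0,4],0,-0.3],[[0,0,4],0,-0.3]]'
python3 -m jog '[[[0,-4.4,0],0,1],[[0,-4.4,0],0,1],[[0,-4.4,0],0,1],[[0,-4.4,0],0,1],[[0,-4.4,0],0,1],[[0,-4.4,0],0,1],[[0,-4.4,0],0,1],[[0,-4.4,0],0,1]]'
python3 - <<'E'
from h import *
s=snap("top"); C=cloud(s); save(s,"t2.png",(220,130,420,290),4)
for q in ("tested_1_centre","nest","pin","tray_handle","outbin_in","fresh_1_centre","yellow_cup_centre","start_button_top"):
    z=dict(nest=32,pin=37,tray_handle=66,outbin_in=4,fresh_1_centre=15,yellow_cup_centre=42,start_button_top=90).get(q,47)
    for r in mark_of(q,"top"):
        v,u=r["location"]; print(q,round(u),round(v),round(r["p"],2),np.round(at_z(s,[(u,v)],z)[0]))
for r in cut_out("tested_1_centre","top"): print(np.round(r["bbox"]),round(r["p"],2),rect(s,r["region"],62))
E
```

```text
clock: 11.75
ee_pos: [413.8, -29.0, 232.5]
tcp_rot: [-0.0, 0.723, 0.691, -0.0]
ft_force: [0.6, -0.6, 0.3]
gripper_width: 30.0
grasp_force: 0.0
clock: 12.55
ee_pos: [413.7, -382.7, 230.7]
tcp_rot: [-0.001, 0.723, 0.69, -0.0]
ft_force: [-0.1, 0.6, 0.9]
gripper_width: 85.5
grasp_force: 0.0
tested_1_centre 321 240 0.89 [518.  37.  47.]
nest 358 215 0.89 [604. -95.  32.]
nest 322 237 0.77 [528.  30.  32.]
nest 356 238 0.71 [525. -86.  32.]
nest 263 261 0.64 [448. 237.  32.]
nest 322 215 0.59 [606.  30.  32.]
nest 320 239 0.5 [522.  38.  32.]Traceback (most recent call last):
  File "<stdin>", line 5, in <module>
ValueError: it knows: fresh_1_centre, fresh_2_centre, fresh_3_centre, nest, outbin_in, start_button_top, tested_1_centre, tested_2_centre, tested_3_centre, tested_4_centre, tray_handle, yellow_cup_centre
```

View pics/t2.png

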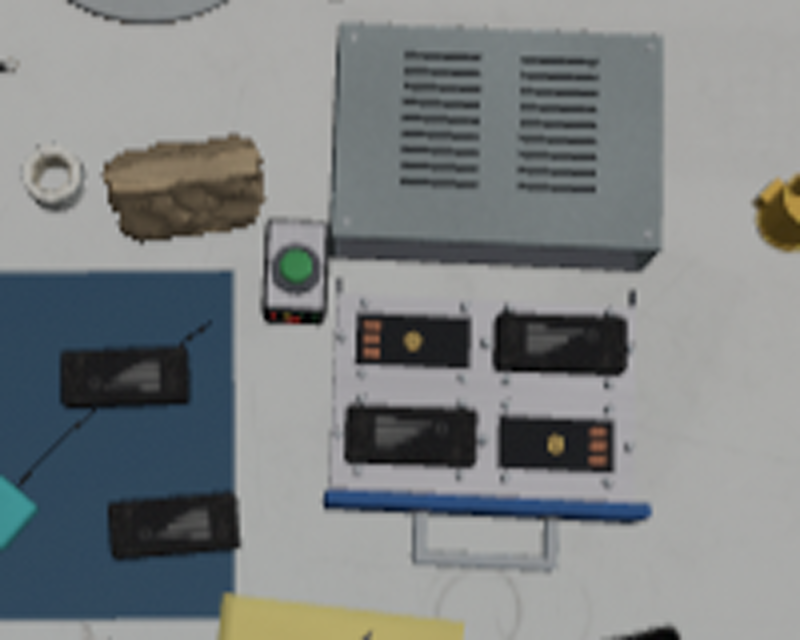

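The tray is out. Tested adapters lie in nest_1 (crop 411,436) and nest_4 (560,344). Nest_3 (plunger at 413,341) and nest_2 (plunger at 556,443) are empty.

```bash
python3 - <<'E'
from h import *
s=snap("top"); f=lambda p:(220+p[0]/4-.4,130+p[1]/4-.4)
for n,p,z in (("pin3",(413,341),37),("pin2",(556,443),37),("barL",(413,560),66),("barR",(553,566),66),("t1",(411,436),62),("t4",(561,344),62),("btn",(296,266),90)): print(n,np.round(at_z(s,[f(p)],z)[0]))
for n,b,z in (("t1",(304,228,342,250),62),("t4",(341,206,380,227),62),("fA",(225,208,275,240),30),("fB",(240,246,285,275),30)):
    m=blocks(s,b,z,62); m=cv2.morphologyEx(m,cv2.MORPH_OPEN,np.ones((3,3),np.uint8)); m=cv2.morphologyEx(m,cv2.MORPH_CLOSE,np.ones((9,9),np.uint8)); print(n,rect(s,m,z))
b=(s["img"][...,2]>1.6*s["img"][...,0])&(s["img"][...,2]>60); m=np.zeros(b.shape,np.uint8); m[195:290,415:490]=b[195:290,415:490]; print("bin",rect(s,m,36))
for q,z in(("outbin_in",4),("yellow_cup_centre",42)):
    for r in mark_of(q,"top"): v,u=r["location"]; print(q,at_z(s,[(u,v)],z)[0])
E
```

```text
pin3 [606.  27.  37.]
pin2 [516. -94.  37.]
barL [415.  33.  66.]
barR [410. -83.  66.]
t1 [520.  32.  62.]
t4 [598. -97.  62.]
btn [662. 129.  90.]
t1 (array([519. ,  33.6, 108.9,  47.9]), np.float64(1.556))
t4 (array([597. , -95.9, 112.9,  48.6]), np.float64(1.563))
fA (array([576.8, 278.3, 112.4,  49.4]), np.float64(1.563))
fB (array([447.2, 236.9, 110.2,  49.9]), np.float64(-1.495))
bin (array([ 508.6, -416.4,  256.6,  177.5]), np.float64(0.059))
outbin_in [ 509.53449749 -419.99588324    4.        ]
yellow_cup_centre [ 728.62438811 -315.97608322   42.        ]
```

```bash
python3 -m jog '[[[0,4.5,0],0,-1],[[0,4.5,-4],0,-1],[[0,4.5,-4],0,-1],[[0,0,-4],0,-1],[[0,0,-3],0,-1],[[0,0,-2],0,-1],[[0,0,-1],0,-1],[[0,0,-1],0,-1]]' 40
python3 -m jog '[[[0,0,-0.3],0,-1],[[0,0,-0.3],0,-1],[[0,0,-0.3],0,-1],[[0,0,-0.2],0,-1],[[0,0,0],0,-1],[[0,0,0],0,-1],[[0,0,0],0,-1],[[0,0,0],0,-1]]'
python3 -m jog '[[[0,0,-0.2],0,-1],[[0,0,-0.2],0,-1],[[0,0,0],0,-1],[[0,0,0],0,-1],[[0,0,0],0,-1],[[0,0,0],0,-1],[[0,0,0],0,-1],[[0,0,0],0,-1]]'
```

```text
clock: 13.65
ee_pos: [414.9, -260.6, 54.5]
tcp_rot: [0.0, 0.723, 0.691, -0.0]
ft_force: [-0.2, -0.5, -0.6]
gripper_width: 0.1
grasp_force: 0.0
clock: 14.45
ee_pos: [414.7, -261.3, 43.7]
tcp_rot: [0.0, 0.723, 0.691, 0.0]
ft_force: [0.9, -0.3, -0.3]
gripper_width: -0.1
grasp_force: 0.0
clock: 15.25
ee_pos: [414.6, -261.2, 39.6]
tcp_rot: [0.0, 0.723, 0.691, 0.0]
ft_force: [0.2, 0.4, -0.4]
gripper_width: 0.4
grasp_force: 0.0
```

```bash
python3 -m jog '[[[0,0,-0.2],0,-1],[[0,0,-0.2],0,-1],[[0,0,-0.2],0,-1],[[0,0,-0.2],0,-1],[[0,0,-0.2],0,-1],[[0,0,0],0,-1],[[0,0,0],0,-1],[[0,0,0],0,-1]]'
python3 -m jog '[[[0,0,-0.2],0,-1],[[0,0,-0.2],0,-1],[[0,0,0],0,-1],[[0,0,0],0,-1],[[0,0,0],0,-1],[[0,0,0],0,-1],[[0,0,0],0,-1],[[0,0,0],0,-1]]'
python3 -m jog '[[[0,0,-0.2],0,-1],[[0,0,0],0,-1],[[0,0,0],0,-1],[[0,0,0],0,-1],[[0,0,0],0,-1],[[0,0,0],0,-1],[[0,0,0],0,-1],[[0,0,0],0,-1]]' | grep -E "ee|ft"
```

```text
clock: 16.05
ee_pos: [414.6, -261.2, 29.6]
tcp_rot: [0.0, 0.723, 0.691, -0.0]
ft_force: [0.2, -0.6, -0.4]
gripper_width: -0.3
grasp_force: 0.0
clock: 16.85
ee_pos: [414.6, -261.2, 25.6]
tcp_rot: [0.0, 0.723, 0.691, -0.0]
ft_force: [0.1, -0.3, -0.6]
gripper_width: -0.2
grasp_force: 0.0
ee_pos: [414.6, -261.2, 23.6]
ft_force: [-0.4, 1.0, 0.5]
```

```bash
python3 -m jog '[[[0,0,-0.2],0,-1],[[0,0,0],0,-1],[[0,0,0],0,-1],[[0,0,0],0,-1],[[0,0,0],0,-1],[[0,0,0],0,-1],[[0,0,0],0,-1],[[0,0,0],0,-1]]' | grep -E "ee|ft"
python3 -m jog '[[[0,0,-0.2],0,-1],[[0,0,0],0,-1],[[0,0,0],0,-1],[[0,0,0],0,-1],[[0,0,0],0,-1],[[0,0,0],0,-1],[[0,0,0],0,-1],[[0,0,0],0,-1]]' | grep -E "ee|ft"
python3 -m jog '[[[0,0,-0.2],0,-1],[[0,0,0],0,-1],[[0,0,0],0,-1],[[0,0,0],0,-1],[[0,0,0],0,-1],[[0,0,0],0,-1],[[0,0,0],0,-1],[[0,0,0],0,-1]]' | grep -E "ee|ft"
```

```text
ee_pos: [414.6, -261.2, 21.6]
ft_force: [0.7, 0.3, -0.1]
ee_pos: [414.6, -261.2, 19.6]
ft_force: [-0.9, 0.0, 0.5]
ee_pos: [414.6, -261.2, 17.6]
ft_force: [-0.1, -0.4, -0.0]
```

```bash
python3 -m jog '[[[0,0,-0.2],0,-1],[[0,0,-0.2],0,-1],[[0,0,0],0,-1],[[0,0,0],0,-1],[[0,0,0],0,-1],[[0,0,0],0,-1],[[0,0,0],0,-1],[[0,0,0],0,-1]]' | grep -E "ee|ft"
python3 -m jog '[[[0,0,-0.2],0,-1],[[0,0,-0.1],0,-1],[[0,0,0],0,-1],[[0,0,0],0,-1],[[0,0,0],0,-1],[[0,0,0],0,-1],[[0,0,0],0,-1],[[0,0,0],0,-1]]' | grep -E "ee|ft"
python3 -m jog '[[[0,0,-0.2],0,-1],[[0,0,-0.1],0,-1],[[0,0,0],0,-1],[[0,0,0],0,-1],[[0,0,0],0,-1],[[0,0,0],0,-1],[[0,0,0],0,-1],[[0,0,0],0,-1]]' | grep -E "ee|ft"
```

```text
ee_pos: [414.6, -261.2, 13.6]
ft_force: [-0.1, -0.6, 0.6]
ee_pos: [414.6, -261.2, 10.6]
ft_force: [-0.3, 0.5, 0.0]
ee_pos: [414.6, -261.2, 7.6]
ft_force: [0.3, 0.1, 0.5]
```

```bash
python3 -m jog '[[[0,0,-0.2],0,-1],[[0,0,0],0,-1],[[0,0,0],0,-1],[[0,0,0],0,-1],[[0,0,0],0,-1],[[0,0,0],0,-1],[[0,0,0],0,-1],[[0,0,0],0,-1]]' | grep -E "ee|ft"
python3 -m jog '[[[0,0,-0.2],0,-1],[[0,0,0],0,-1],[[0,0,0],0,-1],[[0,0,0],0,-1],[[0,0,0],0,-1],[[0,0,0],0,-1],[[0,0,0],0,-1],[[0,0,0],0,-1]]' | grep -E "ee|ft"
python3 -m jog '[[[0,0,-0.2],0,-1],[[0,0,0],0,-1],[[0,0,0],0,-1],[[0,0,0],0,-1],[[0,0,0],0,-1],[[0,0,0],0,-1],[[0,0,0],0,-1],[[0,0,0],0,-1]]' | grep -E "ee|ft"
```

```text
ee_pos: [414.6, -261.2, 5.6]
ft_force: [-0.1, 0.6, -1.0]
ee_pos: [414.6, -261.2, 3.6]
ft_force: [0.3, -0.8, -0.4]
ee_pos: [414.6, -261.2, 1.6]
ft_force: [0.5, -0.6, 0.4]
```

```bash
python3 -m jog '[[[0,0,-0.2],0,-1],[[0,0,0],0,-1],[[0,0,0],0,-1],[[0,0,0],0,-1],[[0,0,0],0,-1],[[0,0,0],0,-1],[[0,0,0],0,-1],[[0,0,0],0,-1]]' | grep -E "ee|ft"
python3 -m jog '[[[0,0,-0.2],0,-1],[[0,0,0],0,-1],[[0,0,0],0,-1],[[0,0,0],0,-1],[[0,0,0],0,-1],[[0,0,0],0,-1],[[0,0,0],0,-1],[[0,0,0],0,-1]]' | grep -E "ee|ft"
```

```text
ee_pos: [414.6, -261.2, -0.4]
ft_force: [-0.5, -0.3, -0.5]
ee_pos: [414.8, -261.4, -2.2]
ft_force: [0.4, -0.3, 4.0]
```

```bash
python3 -m jog '[[[0,0,3.2],0,-1],[[0,0,4],0,0.5],[[0,0,4],0,0.5],[[0,0,2],0,0.5],[[1,4,0],0,0.5],[[1.5,4,0],0,0.5],[[1.5,4,0],0,0.5],[[1.5,4,0],0,0.5]]' 60 | grep -E "ee|ft"
python3 -m jog '[[[1.5,4,0],0,0.5],[[1.5,4,0],0,0.5],[[1.5,4,0],0,0.5],[[0.6,1.3,0],0,0.5],[[0,0,-3],0,0.5],[[0,0,-2],0,0.5],[[0,0,-2],0,0.5],[[0,0,-1],0,0.5]]'
python3 -m jog '[[[0,0,-0.7],0,0.5],[[0,0,-0.5],0,0.5],[[0,0,-0.3],0,0.5],[[0,0,0],0,0.5],[[0,0,0],0,0.5],[[0,0,0],0,0.5],[[0,0,0],0,0.5],[[0,0,0],0,0.5]]'
```

```text
ee_pos: [469.3, -99.4, 129.0]
ft_force: [0.5, 0.0, 0.9]
clock: 28.05
ee_pos: [518.7, 31.6, 47.1]
tcp_rot: [-0.002, 0.723, 0.69, -0.001]
ft_force: [-0.3, 0.8, 0.4]
gripper_width: 64.2
grasp_force: 0.0
clock: 28.85
ee_pos: [523.1, 31.3, 37.5]
tcp_rot: [0.002, 0.723, 0.691, 0.001]
ft_force: [-0.7, 0.3, 10.5]
gripper_width: 64.5
grasp_force: 4.3
```

```bash
python3 - <<'E'
from h import *
S=robot.get_state(); print({k:np.round(S[k],3) for k in ("ee_pos","tcp_rot","qpos","ft_force","wrist_torque","gripper_width","grasp_force")})
s=snap("scene"); save(s,"s3.png",(230,110,370,220),5.4)
p=proj(s,np.array([(521,32,47),(521,32,62),(521,32,32),(546,32,47),(496,32,47)])); print(np.round((p-[230,110])*5.4))
E
```

```text
{'ee_pos': array([523.051,  31.259,  37.525]), 'tcp_rot': array([0.002, 0.723, 0.691, 0.001]), 'qpos': array([-0.157,  0.218,  1.985, -0.   ,  0.934, -0.111]), 'ft_force': array([-0.687,  0.318, 10.495]), 'wrist_torque': array([ 0.074,  0.66 , -0.055]), 'gripper_width': np.float64(64.539), 'grasp_force': np.float64(4.347)}
[[431. 558.]
 [432. 542.]
 [431. 575.]
 [400. 550.]
 [463. 567.]]
```

View pics/s3.png

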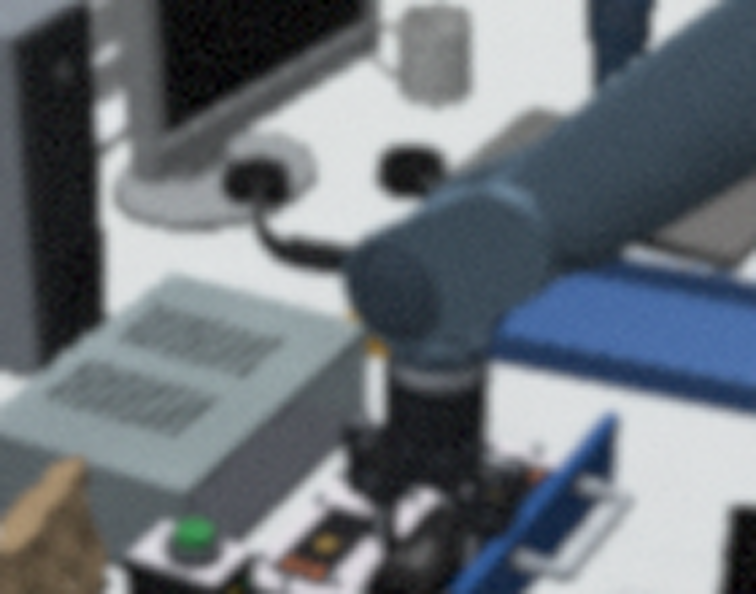

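The crop shows the gripper over nest_1. The wrist moment puts the contact about 53 mm towards the robot, so the near finger's back is on the panel top. I'll lift, narrow the opening, shift slightly inward and grip a little higher.

```bash
python3 -m jog '[[[0,0,1],0,0.5],[[0.15,0,1.5],0,0.36],[[0,0,0],0,0.36],[[0,0,0],0,0.36],[[0,0,0],0,0.36],[[0,0,-0.8],0,0.36],[[0,0,-0.8],0,0.36],[[0,0,0],0,0.36]]'
python3 -m jog '[[[0,0,-0.4],0,0.36],[[0,0,-0.2],0,0.36],[[0,0,0],0,0.36],[[0,0,0],0,0.36],[[0,0,0],0,0.36],[[0,0,0],0,0.36],[[0,0,0],0,0.36],[[0,0,0],0,0.36]]'
```

```text
clock: 29.7
ee_pos: [520.5, 32.0, 41.4]
tcp_rot: [-0.002, 0.723, 0.691, -0.001]
ft_force: [-0.2, -0.1, 0.2]
gripper_width: 58.2
grasp_force: 0.0
clock: 30.5
ee_pos: [522.4, 31.8, 37.7]
tcp_rot: [0.0, 0.723, 0.691, 0.0]
ft_force: [1.3, 0.8, 1.4]
gripper_width: 58.1
grasp_force: 0.8
```

```bash
python3 -m jog '[[[0,0,0],0,-1],[[0,0,0],0,-1],[[0,0,0],0,-1],[[0,0,0],0,-1],[[0,0,0],0,-1],[[0,0,0],0,-1],[[0,0,0],0,-1],[[0,0,0],0,-1]]' 80
python3 -m jog '[[[0,0,0.5],0,-1],[[0,0,1],0,-1],[[0,0,1],0,-1],[[0,0,0.5],0,-1],[[0,0,0],0,-1],[[0,0,0],0,-1],[[0,0,0],0,-1],[[0,0,0],0,-1]]'
```

```text
clock: 31.3
ee_pos: [522.7, 31.7, 38.2]
tcp_rot: [0.0, 0.723, 0.691, 0.0]
ft_force: [-0.1, 0.6, 5.8]
gripper_width: 48.3
grasp_force: 83.3
clock: 32.1
ee_pos: [521.7, 31.9, 67.1]
tcp_rot: [-0.0, 0.723, 0.691, -0.0]
ft_force: [-0.5, -0.8, -1.9]
gripper_width: 48.0
grasp_force: 84.0
```

```bash
python3 -m jog '[[[0,0,3],0,-1],[[0,-1,3],0,-1],[[0.4,-3.5,0],0,-1],[[0.4,-4,0],0,-1],[[0.4,-4,0],0,-1],[[0.4,-4,0],0,-1],[[0.4,-4,0],0,-1],[[0.4,-4,0],0,-1]]'
python3 -m jog '[[[0.4,-4,0],0,-1],[[0.4,-4,0],0,-1],[[0.4,-4,0],0,-1],[[0.4,-4,0],0,-1],[[0.4,-3,0],0,-1],[[0.4,-1.1,0],0,-1],[[0.3,0,0],0,-1],[[0,0,0],0,-1]]'
```

```text
clock: 32.9
ee_pos: [545.8, -214.7, 127.1]
tcp_rot: [-0.0, 0.723, 0.691, -0.0]
ft_force: [1.2, -0.0, -2.3]
gripper_width: 48.6
grasp_force: 84.2
clock: 33.7
ee_pos: [573.3, -412.8, 126.9]
tcp_rot: [-0.001, 0.723, 0.691, 0.0]
ft_force: [-0.8, 0.7, -2.4]
gripper_width: 48.1
grasp_force: 84.0
```

Descend to TCP z≈11 (11.6 cm down).

```bash
python3 -m jog '[[[-0.3,0,-3],0,-1],[[0,0,-3],0,-1],[[0,0,-2],0,-1],[[0,0,-1.5],0,-1],[[0,0,-1],0,-1],[[0,0,-0.5],0,-1],[[0,0,-0.3],0,-1],[[0,0,-0.2],0,-1]]'
python3 -m jog '[[[0,0,-0.2],0,-1],[[0,0,0],0,-1],[[0,0,0],0,0.3],[[0,0,0],0,0.3],[[0,0,0],0,0.3],[[0,0,0],0,0.3],[[0,0,0],0,0.3],[[0,0,0],0,0.3]]'
python3 -m jog '[[[0,0,3],0,0.3],[[0,0,4],0,0.3],[[0,0,4],0,0.3],[[0.4,4,0],0,0.4],[[0.4,4,0],0,0.4],[[0.4,4,0],0,0.4],[[0.4,4,0],0,0.4],[[0.4,4,0],0,0.4]]' | grep -E "ee|ft|wid"
```

```text
clock: 34.5
ee_pos: [570.7, -414.7, 13.4]
tcp_rot: [0.001, 0.723, 0.691, 0.0]
ft_force: [0.3, 0.7, -2.2]
gripper_width: 48.9
grasp_force: 84.1
clock: 35.3
ee_pos: [570.1, -414.3, 10.6]
tcp_rot: [0.0, 0.723, 0.691, 0.0]
ft_force: [0.9, -0.8, 0.2]
gripper_width: 55.7
grasp_force: 0.0
ee_pos: [590.0, -212.6, 120.7]
ft_force: [0.6, 0.4, 0.1]
gripper_width: 60.0
```

```bash
python3 -m jog '[[[0.4,4,0],0,0.4],[[0.4,4,0],0,0.4],[[0.3,3.4,0],0,0.4],[[0,0,-2],0,0.4],[[0,0,-2],0,0.4],[[0,0,-2],0,0.4],[[0,0,-1],0,0.4],[[0,0,0],0,0.4]]' 
python3 -m jog '[[[0,0,-0.4],0,0.4],[[0,0,-0.4],0,0.4],[[0,0,-0.4],0,0.4],[[0,0,-0.2],0,0.4],[[0,0,0],0,0.4],[[0,0,0],0,0.4],[[0,0,0],0,0.4],[[0,0,0],0,0.4]]'
```

```text
clock: 36.9
ee_pos: [599.9, -99.8, 48.9]
tcp_rot: [-0.002, 0.723, 0.691, -0.001]
ft_force: [-0.9, 0.2, 0.0]
gripper_width: 59.7
grasp_force: 0.0
clock: 37.7
ee_pos: [601.2, -100.2, 36.8]
tcp_rot: [0.0, 0.723, 0.691, 0.0]
ft_force: [-0.6, -0.2, 0.5]
gripper_width: 59.8
grasp_force: 0.0
```

```bash
python3 -m jog '[[[0,0,0],0,-1],[[0,0,0],0,-1],[[0,0,0],0,-1],[[0,0,0],0,-1],[[0,0,0],0,-1],[[0,0,0],0,-1],[[0,0,0],0,-1],[[0,0,0],0,-1]]' 80
python3 -m jog '[[[0,0,0.5],0,-1],[[0,0,1.5],0,-1],[[0,0,2],0,-1],[[0,0,2.5],0,-1],[[0,0,2.5],0,-1],[[-0.9,-1,0],0,-1],[[-1.1,-3,0],0,-1],[[-1.1,-3,0],0,-1]]'
```

```text
clock: 38.5
ee_pos: [601.8, -100.4, 37.3]
tcp_rot: [0.001, 0.723, 0.691, 0.0]
ft_force: [0.9, -0.3, 5.8]
gripper_width: 48.6
grasp_force: 83.2
clock: 39.3
ee_pos: [568.0, -170.5, 125.1]
tcp_rot: [-0.001, 0.723, 0.691, -0.001]
ft_force: [1.1, 0.6, -1.9]
gripper_width: 48.4
grasp_force: 84.4
```

```bash
python3 -m jog '[[[-1.7,-3.6,0],0,-1],[[-1.7,-3.6,0],0,-1],[[-1.7,-3.6,0],0,-1],[[-1.7,-3.6,0],0,-1],[[-1.7,-3.6,0],0,-1],[[-1.7,-3.6,0],0,-1],[[-1.7,-3.5,0],0,-1],[[0,0,0],0,-1]]' 
python3 -m jog '[[[0,0,-3],0,-1],[[0,0,-3],0,-1],[[0,0,-2],0,-1],[[0,0,-1.5],0,-1],[[0,0,-1],0,-1],[[0,0,-0.5],0,-1],[[0,0,-0.3],0,-1],[[0,0,-0.2],0,-1]]'
```

```text
clock: 40.1
ee_pos: [447.4, -424.6, 125.2]
tcp_rot: [-0.001, 0.725, 0.689, -0.001]
ft_force: [0.1, 0.4, -1.9]
gripper_width: 48.5
grasp_force: 84.3
clock: 40.9
ee_pos: [451.6, -421.7, 12.2]
tcp_rot: [0.001, 0.723, 0.691, -0.0]
ft_force: [-1.0, 0.2, -2.4]
gripper_width: 48.6
grasp_force: 84.3
```

Release, rise, and move to the area between for a look.

```bash
python3 -m jog '[[[0,0,-0.2],0,-1],[[0,0,0],0,-1],[[0,0,0],0,0.3],[[0,0,0],0,0.3],[[0,0,0],0,0.3],[[0,0,0],0,0.3],[[0,0,0],0,0.3],[[0,0,0],0,0.3]]' | grep -E "ee|wid|ft"
python3 -m jog '[[[0,0,4],0,0.3],[[0,0,4],0,0.3],[[0,0,4],0,0.4],[[0,0,2],0,0.4],[[-0.5,4,0],0,0.4],[[-0.5,4,0],0,0.4],[[-0.5,4,0],0,0.4],[[-0.5,3,0],0,0.4]]' | grep -E "ee|wid"
python3 - <<'E'
from h import *
s=snap("top"); save(s,"t3.png",(200,130,500,310),2.6)
for n,b,z in (("fA",(225,208,275,240),30),("fB",(240,246,285,275),30)):
    m=blocks(s,b,z,62); m=cv2.morphologyEx(m,cv2.MORPH_OPEN,np.ones((3,3),np.uint8)); m=cv2.morphologyEx(m,cv2.MORPH_CLOSE,np.ones((9,9),np.uint8)); print(n,rect(s,m,z))
C=cloud(s)
m=np.zeros(s["depth"].shape,np.uint8); x,y,z=C[...,0],C[...,1],C[...,2]
k=(x>400)&(x<620)&(y<-340)&(y>-490)&(s["img"].max(2)<70); print(np.nanmedian(z[k&(x>510)]),np.nanmedian(z[k&(x<510)]))
E
```

```text
ee_pos: [451.1, -421.2, 9.6]
ft_force: [-1.2, -0.2, 0.6]
gripper_width: 55.5
ee_pos: [430.5, -269.0, 149.3]
gripper_width: 59.7
fA (array([576.8, 278.3, 112.4,  49.4]), np.float64(1.563))
fB (array([447.1, 236.9, 110.2,  49.8]), np.float64(-1.491))
33.94365767225918 32.799624614890035
```

View pics/t3.png

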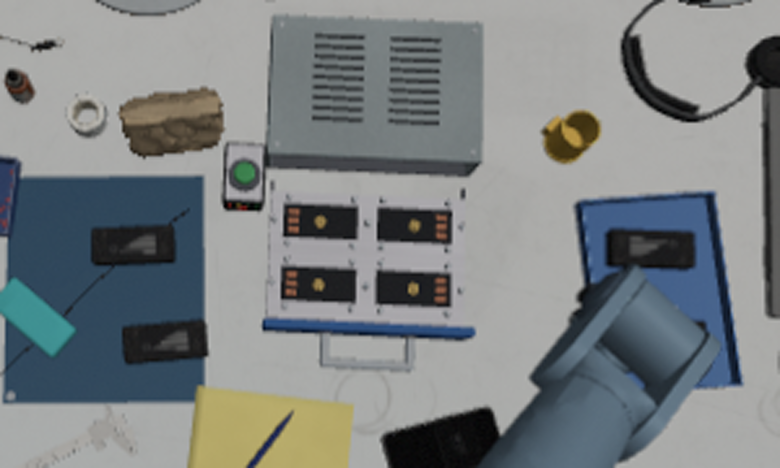

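Top view: the four nests are empty, with plungers at crop (320,221), (415,226), (319,285) and (413,289). One adapter lies in the bin at (650,248), with the arm hiding the second. The fresh adapters are still at (133,244) and (165,341).

```bash
python3 - <<'E'
from h import *
s=snap("top"); im=s["img"].astype(int)
# brass heads: yellowish inside dark squares; refine by centroid
for n,p in (("pin3",(320,221)),("pin4",(415,226)),("pin1",(319,285)),("pin2",(413,289))):
    u,v=int(200+p[0]/2.6),int(130+p[1]/2.6); w=im[v-4:v+5,u-4:u+5]; g=np.clip(w[...,0]-w[...,2]-15,0,None).astype(float)
    V,U=np.mgrid[v-4:v+5,u-4:u+5]; c=((U*g).sum()/g.sum(),(V*g).sum()/g.sum()); print(n,np.round(c,1),np.round(at_z(s,[c],37)[0],1))
for n,b in (("fA",(225,208,275,240)),("fB",(240,246,285,275))):
    for t in(45,55,65): 
        m=blocks(s,b,30,t); m=cv2.morphologyEx(m,cv2.MORPH_CLOSE,np.ones((11,11),np.uint8)); m=cv2.morphologyEx(m,cv2.MORPH_OPEN,np.ones((7,7),np.uint8))
        M=cv2.moments(m,True); c=(M['m10']/M['m00'],M['m01']/M['m00']); print(n,t,np.round(at_z(s,[c],25)[0],1), rect(s,m,28), "pca",round(.5*np.arctan2(2*M['mu11'],M['mu20']-M['mu02']),3))
E
```

```text
pin3 [322.8 214.8] [606.2  27.5  37. ]
pin4 [359.  216.3] [600.1 -98.4  37. ]
pin1 [322.1 239. ] [521.5  31.5  37. ]
pin2 [358.5 240.6] [515.1 -93.5  37. ]
fA 45 [577.1 279.9  25. ] (array([577. , 280.1, 108.7,  49.6]), np.float64(-1.57)) pca -0.056
fA 55 [577.5 280.2  25. ] (array([577.1, 280.2, 109.1,  49.5]), np.float64(1.563)) pca -0.05
fA 65 [577.  279.5  25. ] (array([575.6, 278.4, 112.3,  53.1]), np.float64(-1.57)) pca -0.058
fB 45 [447.7 236.8  25. ] (array([447.9, 237.8, 107.1,  48.1]), np.float64(1.567)) pca -0.066
fB 55 [447.5 237.9  25. ] (array([447.5, 237.2, 109.4,  49.1]), np.float64(-1.495)) pca -0.082
fB 65 [448.  237.6  25. ] (array([447.8, 237.4, 109.6,  50.8]), np.float64(-1.495)) pca -0.099
```

```bash
python3 -m jog '[[[0.9,3.4,0],0.006,0.5],[[0.9,3.4,0],0.006,0.5],[[0.9,3.4,0],0.006,0.5],[[0.9,3.4,0],0.006,0.5],[[0.9,3.4,0],0.006,0.5],[[0.9,3.4,0],0.006,0.5],[[0.9,3.4,0],0.006,0.5],[[0.9,3.4,0],0.006,0.5]]' | grep -E "ee|wid"
python3 -m jog '[[[0.9,3.4,0],0.006,0.5],[[0.9,3.4,0],0.006,0.5],[[0.9,3.4,0],0.006,0.5],[[0.9,3.4,0],0.006,0.5],[[0.9,3.4,0],0.006,0.5],[[0.9,3.4,0],0.006,0.5],[[0.9,3.4,0],0.006,0.5],[[0.9,3.4,0],0.006,0.5]]' | grep -E "ee|wid"
python3 -m jog '[[[0,0,0],0,0.5],[[0,0,-4],0,0.5],[[0,0,-4],0,0.5],[[0,0,-2],0,0.5],[[0,0,0],0,0.5],[[0,0,0],0,0.5],[[0,0,0],0,0.5],[[0,0,0],0,0.5]]'
python3 - <<'E'
from h import *
s=snap("scene"); save(s,"s4.png",(200,180,380,300),4)
p=proj(s,np.array([(577,280,30),(577,280,45)])); print(np.round((p-[200,180])*4))
E
```

```text
ee_pos: [504.0, 1.6, 149.9]
gripper_width: 64.0
ee_pos: [576.2, 273.9, 149.5]
gripper_width: 64.0
clock: 45.0
ee_pos: [576.6, 273.0, 51.7]
tcp_rot: [0.001, 0.689, 0.724, 0.002]
ft_force: [0.4, -0.5, 0.1]
gripper_width: 64.1
grasp_force: 0.0
[[269. 277.]
 [268. 264.]]
```

View pics/s4.png

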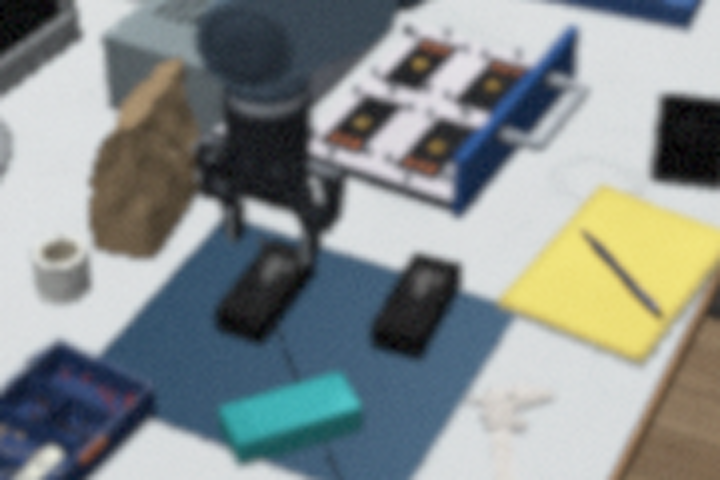

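The crop shows the jaws over adapter A (crop 265,290), about 7 mm towards its right end. I'll shift +y and go down.

```bash
python3 -m jog '[[[0.1,0.6,-1],0,0.5],[[0,0,-1],0,0.5],[[0,0,-1],0,0.5],[[0,0,-1],0,0.5],[[0,0,-0.6],0,0.5],[[0,0,0],0,0.5],[[0,0,0],0,0.5],[[0,0,0],0,0.5]]' 
python3 -m jog '[[[0,0,0],0,-1],[[0,0,0],0,-1],[[0,0,0],0,-1],[[0,0,0],0,-1],[[0,0,0],0,-1],[[0,0,0],0,-1],[[0,0,0],0,-1],[[0,0,0],0,-1]]' 80
```

```text
clock: 45.85
ee_pos: [576.6, 278.9, 4.1]
tcp_rot: [0.0, 0.689, 0.725, 0.0]
ft_force: [-0.8, -0.6, 0.9]
gripper_width: 64.5
grasp_force: 0.0
clock: 46.65
ee_pos: [577.5, 279.1, 5.1]
tcp_rot: [0.001, 0.689, 0.725, 0.001]
ft_force: [0.7, 0.2, 5.7]
gripper_width: 48.3
grasp_force: 84.8
```

```bash
python3 -m jog '[[[0,0,1],0,-1],[[0,0,2.5],0,-1],[[0,0,3.5],0,-1],[[0,0,3.5],0,-1],[[0,0,3],0,-1],[[0.2,-2.5,0],0,-1],[[0.2,-3.5,0],0,-1],[[0.2,-3.8,0],0,-1]]' 
python3 -m jog '[[[0.2,-3.6,0],-0.012,-1],[[0.2,-3.6,0],-0.012,-1],[[0.2,-3.6,0],-0.012,-1],[[0.2,-3.6,0],-0.012,-1],[[0.2,-3.6,0],-0.012,-1],[[0.2,-3.5,0],-0.012,-1],[[0.2,-3.5,0],-0.012,-1],[[0.4,-3,0],-0.012,-1]]'
python3 -m jog '[[[0,0,-2],0,-1],[[0,0,-2],0,-1],[[0,0,-1.5],0,-1],[[0,0,0],0,-1],[[0,0,0],0,-1],[[0,0,0],0,-1],[[0,0,0],0,-1],[[0,0,0],0,-1]]'
```

```text
clock: 47.45
ee_pos: [581.0, 180.3, 138.3]
tcp_rot: [-0.0, 0.689, 0.725, -0.001]
ft_force: [1.4, -0.4, -1.7]
gripper_width: 48.8
grasp_force: 84.0
clock: 48.25
ee_pos: [598.9, -100.5, 137.9]
tcp_rot: [-0.001, 0.724, 0.69, -0.001]
ft_force: [0.2, 0.6, -3.2]
gripper_width: 48.8
grasp_force: 83.9
clock: 49.05
ee_pos: [600.7, -99.2, 84.5]
tcp_rot: [0.001, 0.723, 0.691, 0.0]
ft_force: [0.5, -0.0, -2.1]
gripper_width: 48.5
grasp_force: 83.7
```

```bash
python3 -m jog '[[[0.1,0,-1],0,-1],[[0,0,-1],0,-1],[[0,0,-1],0,-1],[[0,0,-0.5],0,-1],[[0,0,-0.3],0,-1],[[0,0,0],0,-1],[[0,0,0],0,-1],[[0,0,0],0,-1]]' 
python3 -m jog '[[[0,0,-0.2],0,-1],[[0,0,-0.2],0,-1],[[0,0,-0.2],0,-1],[[0,0,-0.1],0,-1],[[0,0,0],0,-1],[[0,0,0],0,-1],[[0,0,0],0,-1],[[0,0,0],0,-1]]'
```

```text
clock: 49.85
ee_pos: [601.5, -99.3, 46.1]
tcp_rot: [0.0, 0.723, 0.691, 0.0]
ft_force: [1.0, 0.1, -2.1]
gripper_width: 48.7
grasp_force: 83.9
clock: 50.65
ee_pos: [601.1, -99.1, 38.6]
tcp_rot: [-0.0, 0.723, 0.691, -0.0]
ft_force: [-0.1, -0.7, -2.3]
gripper_width: 48.3
grasp_force: 83.9
```

```bash
python3 -m jog '[[[0,0,-0.1],0,-1],[[0,0,-0.05],0,-1],[[0,0,0],0,-1],[[0,0,0],0,-1],[[0,0,0],0,0.3],[[0,0,0],0,0.3],[[0,0,0],0,0.3],[[0,0,0],0,0.3]]' | grep -E "ee|ft|wid"
python3 -m jog '[[[0,0,0],0,0.3],[[0,0,2],0,0.3],[[0,0,3],0,0.3],[[0,0,4],0,0.3],[[0,0,2],0,0.5],[[-2,4,0],0.016,0.5],[[-2,4,0],0.016,0.5],[[-2,4,0],0.016,0.5]]' | grep -E "ee|ft|wid"
python3 -m jog '[[[-2,4,0],0.016,0.5],[[-2,4,0],0.016,0.5],[[-2,4,0],0.016,0.5],[[-1.3,3.6,0],0.016,0.5],[[-1,3,0],0.016,0.5],[[-1,3,0],0,0.5],[[0,0,0],0,0.5],[[0,0,0],0,0.5]]' | grep -E "ee|ft|rot"
python3 - <<'E'
from h import *
s=snap("top"); C=cloud(s)
for n,p in (("pin1",(322,239)),("n4c",(359,217))): print(n,np.round(np.nanmedian(C[p[1]-2:p[1]+3,p[0]-4:p[0]+5].reshape(-1,3),0)))
m=blocks(s,(338,204,382,228),62,62); m=cv2.morphologyEx(m,cv2.MORPH_OPEN,np.ones((3,3),np.uint8)); m=cv2.morphologyEx(m,cv2.MORPH_CLOSE,np.ones((9,9),np.uint8)); print(rect(s,m,62))
b=(240,246,285,275)
m=blocks(s,b,30,55); m=cv2.morphologyEx(m,cv2.MORPH_OPEN,np.ones((3,3),np.uint8)); m=cv2.morphologyEx(m,cv2.MORPH_CLOSE,np.ones((9,9),np.uint8)); print("fB",rect(s,m,28))
save(s,"t5.png",(220,130,420,290),4)
s=snap("scene"); save(s,"s5.png",(230,150,400,280),4.4)
E
```

```text
ee_pos: [601.2, -99.2, 37.2]
ft_force: [0.4, -0.3, -0.0]
gripper_width: 56.0
ee_pos: [540.4, 21.8, 147.3]
ft_force: [0.0, -0.0, 0.2]
gripper_width: 63.8
ee_pos: [447.9, 237.2, 147.1]
tcp_rot: [0.0, 0.677, 0.736, -0.0]
ft_force: [0.1, 0.0, 0.1]
pin1 [522.  32.  33.]
n4c [593. -94.  62.]
(array([596.9, -97.8, 109.2,  48.5]), np.float64(1.542))
fB (array([423.6, 229.8,  66.6,  24.6]), np.float64(-1.312))
```

View pics/t5.png

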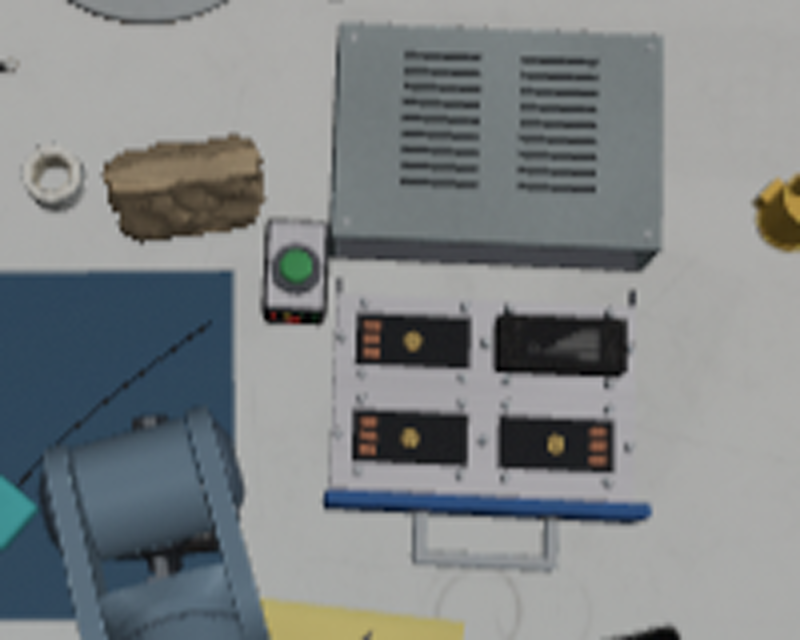

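Fresh A sits in nest_4 (crop 561,344), at the same spot and height the tested one had. The arm now hides adapter B, so I'll check it from the scene camera.

```bash
python3 - <<'E'
from h import *
s=snap("scene")
pr=proj(s,np.array([(447.5,237.3,30.)]))[0]; print("pred",pr)
for q in("fresh_1_centre","tested_1_centre"):
    for r in cut_out(q,"scene"):
        print(q,np.round(r["bbox"]),round(r["p"],2),rect(s,r["region"],28))
C=cloud(s); k=(s["img"].max(2)<60)&(C[...,2]>22)&(C[...,2]<36)&(C[...,0]>380)&(C[...,0]<540)&(C[...,1]>150)&(C[...,1]<330)
m=cv2.morphologyEx(k.astype(np.uint8),cv2.MORPH_CLOSE,np.ones((5,5),np.uint8)); print(m.sum(),rect(s,m,30)); P=C[k]; print(np.percentile(P,[3,50,97],axis=0).round())
E
```

```text
pred [304.82614126 252.75734047]
fresh_1_centre [353. 173.  60.  24.] 0.65 (array([ 490.7, -402.9,  236.2,  229. ]), np.float64(-1.512))
243 (array([444.5, 248.5, 109.5,  49.2]), np.float64(-1.48))
[[423. 197.  23.]
 [442. 258.  30.]
 [468. 294.  33.]]
```

View pics/s5.png

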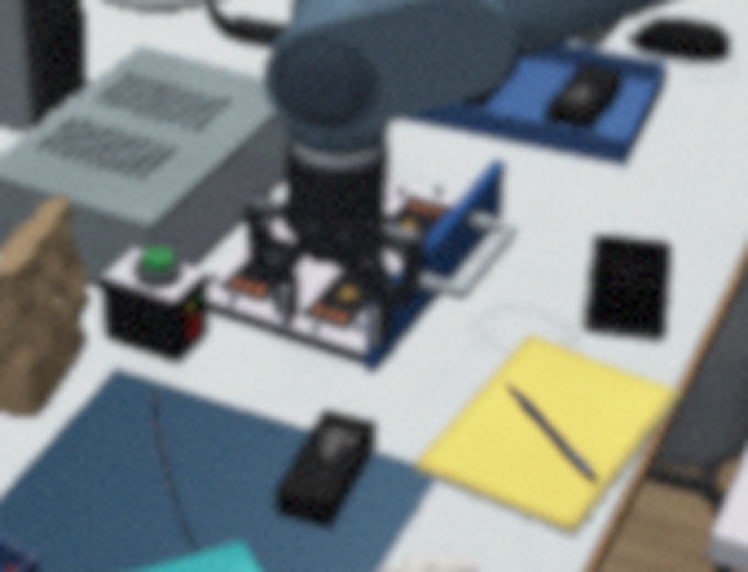

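Adapter B at crop (328,465) is where it was. Grasp it.

```bash
python3 -m jog '[[[0,0,-3],0,0.5],[[0,0,-3],0,0.5],[[0,0,-2.5],0,0.5],[[0,0,-2],0,0.5],[[0,0,-1.6],0,0.5],[[0,0,-1],0,0.5],[[0,0,-0.5],0,0.5],[[0,0,-0.5],0,0.5]]' 
python3 -m jog '[[[0,0,0],0,-1],[[0,0,0],0,-1],[[0,0,0],0,-1],[[0,0,0],0,-1],[[0,0,0],0,-1],[[0,0,0],0,-1],[[0,0,0],0,-1],[[0,0,0],0,-1]]' 80
```

```text
clock: 54.1
ee_pos: [448.7, 236.7, 6.3]
tcp_rot: [0.0, 0.678, 0.735, 0.0]
ft_force: [0.4, 0.6, 1.0]
gripper_width: 64.1
grasp_force: 0.0
clock: 54.9
ee_pos: [448.8, 237.0, 6.8]
tcp_rot: [0.0, 0.678, 0.736, 0.001]
ft_force: [-0.2, 0.5, 6.3]
gripper_width: 48.3
grasp_force: 84.3
```

```bash
python3 -m jog '[[[0,0,1],0,-1],[[0,0,2],0,-1],[[0,0,3],0,-1],[[0,0,3.5],0,-1],[[0,0,3.5],0,-1],[[0,0,0],0,-1],[[0,0,0],0,-1],[[0,0,0],0,-1]]' 
python3 -m jog '[[[0.9,-2.5,0],-0.016,-1],[[0.9,-2.5,0],-0.016,-1],[[0.9,-2.6,0],-0.016,-1],[[0.9,-2.6,0],-0.016,-1],[[0.9,-2.6,0],-0.016,-1],[[0.9,-2.6,0],-0.016,-1],[[1,-2.6,0],-0.016,-1],[[1,-2.6,0],-0.016,-1]]' | grep -E "ee|wid"
python3 -m jog '[[[0,0,-2],0,-1],[[0,0,-2],0,-1],[[0,0,-1.5],0,-1],[[0,0,0],0,-1],[[0,0,0],0,-1],[[0,0,0],0,-1],[[0,0,0],0,-1],[[0,0,0],0,-1]]'
```

```text
clock: 55.7
ee_pos: [446.3, 236.4, 133.9]
tcp_rot: [-0.001, 0.678, 0.736, -0.002]
ft_force: [-0.7, -0.0, -3.1]
gripper_width: 48.3
grasp_force: 83.4
ee_pos: [520.7, 30.0, 133.5]
gripper_width: 48.1
clock: 57.3
ee_pos: [522.7, 30.9, 81.9]
tcp_rot: [0.001, 0.723, 0.691, 0.0]
ft_force: [0.7, 0.4, -2.5]
gripper_width: 48.0
grasp_force: 83.2
```

```bash
python3 -m jog '[[[0,0.05,-1],0,-1],[[0,0,-1],0,-1],[[0,0,-0.9],0,-1],[[0,0,-0.5],0,-1],[[0,0,0],0,-1],[[0,0,0],0,-1],[[0,0,0],0,-1],[[0,0,0],0,-1]]' 
python3 -m jog '[[[0,0,-0.2],0,-1],[[0,0,-0.2],0,-1],[[0,0,-0.2],0,-1],[[0,0,-0.15],0,-1],[[0,0,0],0,-1],[[0,0,0],0,-1],[[0,0,0],0,-1],[[0,0,0],0,-1]]'
```

```text
clock: 58.1
ee_pos: [522.2, 31.3, 47.4]
tcp_rot: [0.0, 0.723, 0.691, 0.0]
ft_force: [0.1, -0.3, -1.8]
gripper_width: 48.1
grasp_force: 83.4
clock: 58.9
ee_pos: [522.1, 31.3, 39.6]
tcp_rot: [-0.0, 0.723, 0.691, -0.0]
ft_force: [-0.1, -0.3, -2.0]
gripper_width: 48.3
grasp_force: 83.4
```

Lower the last mm, release (narrow, 55 mm), lift, and move aside over the right side for a look.

```bash
python3 -m jog '[[[0,0,-0.1],0,-1],[[0,0,0],0,-1],[[0,0,0],0,-1],[[0,0,0],0,-1],[[0,0,0],0,0.3],[[0,0,0],0,0.3],[[0,0,0],0,0.3],[[0,0,0],0,0.3]]' | grep -E "ee|ft|wid"
python3 -m jog '[[[0,0,0],0,0.3],[[0,0,1],0,0.3],[[0,0,2],0,0.3],[[0,0,3],0,0.3],[[0,0,4],0,0.3],[[-1,-3,0],0,0.3],[[-1,-4,0],0,0.3],[[-1,-4,0],0,0.3]]' | grep -E "ee|ft|wid"
python3 -m jog '[[[-1,-4,0],0,-1],[[-1,-4,0],0,-1],[[-1,-4,0],0,-1],[[-1,-4,0],0,-1],[[-1,-2,0],0,-1],[[0,0,0],0,-1],[[0,0,0],0,-1],[[0,0,0],0,-1]]' | grep -E "ee|ft"
python3 - <<'E'
from h import *
s=snap("top"); C=cloud(s)
for n,p in (("n1",(322,239)),("n4",(359,216))): print(n,np.round([np.nanmedian(C[p[1]-4:p[1]+4,u-3:u+4,2]) for u in range(p[0]-12,p[0]+13,6)]))
for n,b in (("1",(302,226,342,251)),("4",(338,204,382,228))):
    m=blocks(s,b,62,62); m=cv2.morphologyEx(m,cv2.MORPH_OPEN,np.ones((3,3),np.uint8)); m=cv2.morphologyEx(m,cv2.MORPH_CLOSE,np.ones((9,9),np.uint8)); print(n,rect(s,m,62))
save(s,"t6.png",(220,130,490,300),2.9)
E
```

```text
ee_pos: [522.2, 31.3, 38.6]
ft_force: [0.3, -0.4, 0.8]
gripper_width: 55.5
ee_pos: [492.1, -79.6, 139.9]
ft_force: [0.2, 0.1, -0.9]
gripper_width: 55.2
ee_pos: [442.4, -257.8, 138.7]
ft_force: [0.8, 0.3, 0.1]
n1 [61. 63. 62. 62. 62.]
n4 [62. 62. 63. 63. 62.]
1 (array([518.7,  32.2, 105.4,  47.7]), np.float64(1.544))
4 (array([596.9, -97.8, 109.2,  48.5]), np.float64(1.542))
```

View pics/t6.png

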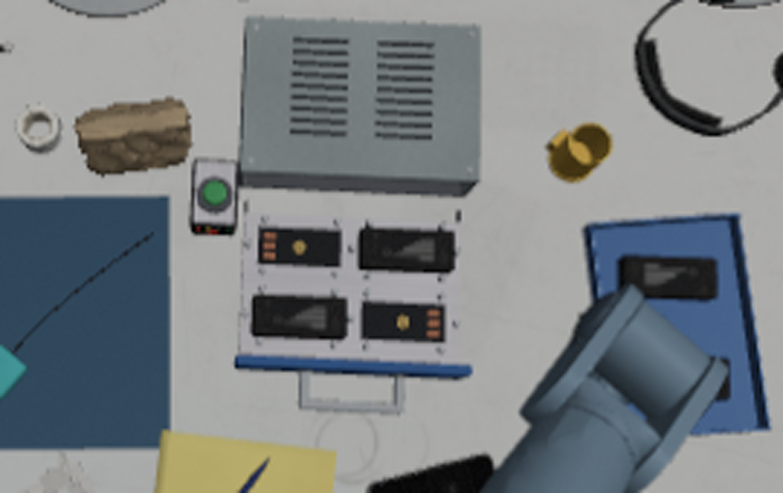

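Both adapters lie level (top at 62 mm), at crop (299,316) and (407,250). One tested adapter is visible in the bin at (668,277) and part of the other shows at (722,380). Now I'll grip the handle and push home.

```bash
python3 -m jog '[[[-0.4,3.2,0],0,-0.3],[[-0.4,3.2,0],0,-0.3],[[-0.4,3.3,0],0,-0.3],[[-0.4,3.3,0],0,-0.3],[[-0.4,3.3,0],0,-0.3],[[-0.4,3.3,0],0,-0.3],[[-0.3,3.3,0],0,-0.3],[[0,0,0],0,-0.3]]' | grep -E "ee|wid"
python3 -m jog '[[[0,0,-2],0,-0.3],[[0,0,-2],0,-0.3],[[0,0,-2],0,-0.3],[[0,0,-1],0,-0.3],[[0,0,-1],0,-0.3],[[0,0,-0.8],0,-0.3],[[0,0,0],0,-0.3],[[0,0,0],0,-0.3]]' | grep -E "ee|wid|ft"
python3 -m jog '[[[0,0,0],0,-1],[[0,0,0],0,-1],[[0,0,0],0,-1],[[0,0,0],0,-1],[[0,0,0],0,-1],[[0,0,0],0,-1],[[0,0,0],0,-1],[[0,0,0],0,-1]]' 40
```

```text
ee_pos: [414.1, -25.9, 138.2]
gripper_width: 30.1
ee_pos: [415.5, -29.8, 50.9]
ft_force: [-0.7, -0.1, -0.2]
gripper_width: 30.0
clock: 63.75
ee_pos: [415.7, -29.9, 51.3]
tcp_rot: [0.001, 0.723, 0.691, 0.0]
ft_force: [-0.9, -0.1, 6.6]
gripper_width: 10.5
grasp_force: 39.4
```

```bash
python3 -m jog '[[[0.3,-0.013,0],0,-1],[[0.6,-0.027,0],0,-1],[[0.9,-0.04,0],0,-1],[[1,-0.045,0],0,-1],[[1,-0.045,0],0,-1],[[1,-0.045,0],0,-1],[[1,-0.045,0],0,-1],[[1,-0.045,0],0,-1]]' | grep -E "ee|wid|ft"
python3 -m jog '[[[1,-0.045,0],0,-1],[[1,-0.045,0],0,-1],[[1,-0.045,0],0,-1],[[1,-0.045,0],0,-1],[[1,-0.045,0],0,-1],[[1,-0.045,0],0,-1],[[1,-0.045,0],0,-1],[[1,-0.045,0],0,-1]]' | grep -E "ee|wid|ft"
python3 -m jog '[[[1,-0.045,0],0,-1],[[1,-0.045,0],0,-1],[[1,-0.045,0],0,-1],[[0.8,-0.036,0],0,-1],[[0.6,-0.027,0],0,-1],[[0.4,-0.018,0],0,-1],[[0.3,-0.013,0],0,-1],[[0.2,-0.009,0],0,-1]]' | grep -E "ee|wid|ft"
```

```text
ee_pos: [483.7, -33.5, 51.3]
ft_force: [-3.7, -3.4, 7.8]
gripper_width: 10.4
ee_pos: [563.6, -37.6, 51.3]
ft_force: [-3.7, -4.6, 6.8]
gripper_width: 10.1
ee_pos: [616.5, -40.4, 51.3]
ft_force: [-3.3, -5.3, 5.5]
gripper_width: 10.3
```

```bash
python3 -m jog '[[[0.3,-0.013,0],0,-1],[[0.3,-0.013,0],0,-1],[[0.2,-0.009,0],0,-1],[[0.1,-0.005,0],0,-1],[[0,0,0],0,-1],[[0,0,0],0,-1],[[0,0,0],0,-1],[[0,0,0],0,-1]]' | grep -E "ee|wid|ft"
python3 -m jog '[[[0.1,0,0],0,-1],[[0.1,0,0],0,-1],[[0,0,0],0,-1],[[0,0,0],0,-1],[[0,0,0],0,-1],[[0,0,0],0,-1],[[0,0,0],0,-1],[[0,0,0],0,-1]]' | grep -E "ee|wid|ft"
```

```text
ee_pos: [625.4, -40.9, 51.3]
ft_force: [-1.5, -5.3, 4.8]
gripper_width: 9.9
ee_pos: [625.4, -40.8, 51.3]
ft_force: [-10.9, -6.4, 10.9]
gripper_width: 10.5
```

```bash
python3 -m jog '[[[0,0,0],0,-0.3],[[0,0,0],0,-0.3],[[0,0,0],0,-0.3],[[0,0,0],0,-0.3],[[0,0,2],0,-0.3],[[0,0,3],0,-0.3],[[0,0,4],0,-0.3],[[0,0,0],0,-0.3]]' | grep -E "ee|wid|ft"
python3 -m jog '[[[0.6,2.8,0],0,-1],[[0.6,2.8,0],0,-1],[[0.6,2.8,0],0,-1],[[0.6,2.8,0],0,-1],[[0.6,2.8,0],0,-1],[[0.6,2.9,0],0,-1],[[0,0,-2],0,-1],[[0,0,0],0,-1]]' | grep -E "ee|wid|ft"
python3 - <<'E'
from h import *
s=snap("scene"); 
im=s["img"].astype(int); g=(im[...,1]>im[...,0]*1.5)&(im[...,1]>im[...,2]*1.3)&(im[...,1]>70); g[:, :230]=0; g[:,330:]=0; g[:150]=0; g[260:]=0
V,U=np.nonzero(g); print(len(U),U.mean(),V.mean(),proj(s,np.array([(663,128.5,90),(663,128.5,82),(663,128.5,121)])))
save(s,"s7.png",(210,120,370,250),4.6)
E
```

```text
ee_pos: [631.1, -39.8, 147.3]
ft_force: [0.9, -0.4, 0.9]
gripper_width: 29.7
ee_pos: [661.0, 130.8, 117.0]
ft_force: [-0.3, 0.6, -1.2]
gripper_width: 0.4
30 265.5 208.4 [[266.17485182 207.88768779]
 [266.2462313  209.5863751 ]
 [265.89487677 201.21411804]]
```

View pics/s7.png

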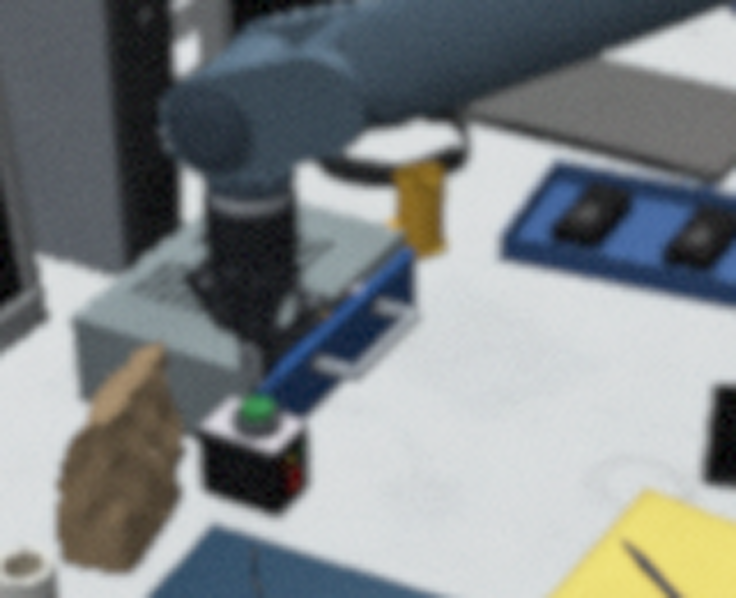

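The crop shows the shut fingertips at (255,360), directly above the green button at (258,408). The tray is home and both tested adapters lie in the bin at (592,212) and (703,237). Press.

```bash
python3 -m jog '[[[0,-0.1,-1],0,-1],[[0,0,-0.5],0,-1],[[0,0,-0.4],0,-1],[[0,0,-0.3],0,-1],[[0,0,-0.2],0,-1],[[0,0,0],0,-1],[[0,0,0],0,-1],[[0,0,0],0,-1]]' | grep -E "ee|ft"
python3 -m jog '[[[0,0,-0.2],0,-1],[[0,0,-0.2],0,-1],[[0,0,-0.2],0,-1],[[0,0,-0.2],0,-1],[[0,0,0],0,-1],[[0,0,0],0,-1],[[0,0,0],0,-1],[[0,0,0],0,-1]]' | grep -E "ee|ft"
```

```text
ee_pos: [663.3, 128.9, 96.9]
ft_force: [-0.8, -0.8, 0.1]
ee_pos: [663.1, 128.9, 88.7]
ft_force: [-1.9, -0.1, 1.7]
```

```bash
python3 -m jog '[[[0,0,-0.2],0,-1],[[0,0,-0.2],0,-1],[[0,0,-0.1],0,-1],[[0,0,0],0,-1],[[0,0,0],0,-1],[[0,0,0],0,-1],[[0,0,0],0,-1],[[0,0,0],0,-1]]' | grep -E "ee|ft"
python3 -m jog '[[[0,0,-0.1],0,-1],[[0,0,-0.1],0,-1],[[0,0,0],0,-1],[[0,0,0],0,-1],[[0,0,0],0,-1],[[0,0,0],0,-1],[[0,0,0],0,-1],[[0,0,0],0,-1]]' | grep -E "ee|ft"
```

```text
ee_pos: [663.3, 128.9, 84.7]
ft_force: [-4.9, -0.5, 9.5]
ee_pos: [663.4, 128.9, 84.5]
ft_force: [-10.2, -0.4, 18.0]
```

```bash
python3 -m jog '[[[0,0,0],0,-1],[[0,0,2],0,-1],[[0,0,3],0,-1],[[0,0,3],0,-1],[[-3,2,0],0,-1],[[-4,2,0],0,-1],[[-4,2,0],0,-1],[[-4,2,0],0,-1]]' | grep -E "ee|ft"
python3 -m jog '[[[-3,2,0],0,-1],[[-3,2,0],0,-1],[[-2,2,0],0,-1],[[0,0,0],0,-1],[[0,0,0],0,-1],[[0,0,0],0,-1],[[0,0,0],0,-1],[[0,0,0],0,-1]]' | grep -E "ee|ft|clock"
python3 - <<'E'
from h import *
s=snap("top"); C=cloud(s); im=s["img"].astype(int)
# panel front/top: blue pixels at z 86
b=(im[...,2]>1.6*im[...,0])&(im[...,2]>70); b[:,:295]=0; b[:,390:]=0; b[:150]=0; b[240:]=0
V,U=np.nonzero(b); P=at_z(s,np.c_[U,V],86); print("panel",len(U),P.mean(0).round(1))
x,y,z=C[...,0],C[...,1],C[...,2]
k=(x>390)&(x<630)&(y<-335)&(y>-500)&(im.max(2)<70)
n,l,st,c=cv2.connectedComponentsWithStats(k.astype(np.uint8))
for i in range(1,n):
    if st[i,4]>150: print(st[i,4],at_z(s,[c[i]],34)[0].round(),np.nanmedian(z[l==i]))
E
```

```text
ee_pos: [511.5, 209.3, 160.8]
ft_force: [-0.3, 0.1, -0.4]
clock: 74.2
ee_pos: [433.7, 268.4, 161.4]
ft_force: [-0.2, 0.9, 0.9]
panel 276 [668.8 -39.9  86. ]
454 [ 566. -409.   34.] 33.97832813503305
465 [ 448. -416.   34.] 33.863720163407834
```

```bash
python3 -c "
from bench import robot; print(robot.finish_job())"
```

```text
the job is handed in; nothing more can be done
None
```

The changeover is done and handed in at about 74 s; no verdict came back. Both tested adapters lie side by side in the blue bin, both fresh ones lie level in nest_1 and nest_4, the tray is home against its stop, and the start button was pressed until it bottomed out (18 N). I had no reading of the plunger or button joints, so I judged those by adapter height and by force, and adapter height was last checked before the tray was pushed home.

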